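# Clear the drinks, pack the recorder, put the drinks back

## Robot

A 7-joint arm with a two-finger parallel gripper is mounted at the origin on the work surface. World frame = base frame: x ahead of the robot, y to its left, z up, the work surface at z = 0. Lengths are in m, angles in rad, forces in N, time in s.
With the tool pointing down it reaches from about 0.425 to 0.925 m from the base axis. Payload 6.8 kg.
Tool frame: the origin (TCP) lies midway between the tips of the shut fingers; the grasp point (between the pads) lies 19 mm behind it; z points along the fingers, y is the line along which they close (so a half turn about z gives the same grasp; the last joint's range is limited). The gripper opens to 85 mm and grips with 20 to 120 N. Pads are 22 mm wide; open, the fingers measure 114 mm over their backs; the gripper's body (76 mm by 85 mm) begins 54 mm behind the grasp point. The pads swing forward as they close: fully open they stand 13 mm farther back than shut.
Start: joints at [1.11, 0.477, 0.022, 1.555, -0.011, 1.109, -0.083], TCP at [0.233, -0.633, 0.193] pointing down, gripper open.
Joint ranges: [-2.96, 2.96], [-0.34, 2.1], [-1.41, 1.46], [0.24, 2.44], [-1.37, 4.51], [0.17, 1.92], [-2.96, 2.96]. Speed limits (rad/s): [2.39, 2.39, 3.14, 3.14, 3.14, 3.14, 3.14].

## Interface

Orientations are given as a rotation vector (axis times angle).
In Python, from bench import r gives the robot as it stands. The module is installed in compiled form; this text tells all that it offers.
- The arm moves only by the tool apply_moves, never from a script. Its argument "rows" is a list of rows, each a list of 6 numbers: the shift along the tool's x, y, z scaled (see below), then the turn, a rotation vector about the tool's x, y, z scaled (see below). A call has 1 to 5 rows; each row is the pose to reach, as a shift and turn from the pose commanded when the call began, along the tool's axes at that moment; what a row does not reach only later rows make up. The controller multiplies each number of a shift by 0.25 m and each number of a turn by 90 degrees. A row lasts 1/8 s, in which the tool goes at most 62.5 mm and 10.7 degrees, less where a joint would pass 70% of its speed; a pose out of reach is approached as far as the arm can. A call with a number of a shift or a turn outside -1 to 1 is refused whole. A call with a gripper value outside its range is refused whole. "claw" is the opening, from 0 (shut) to 1 (fully open), set as the call begins (left out, the last holds). The fingers move at their own pace and stop on an object; "newtons" is the grip in N (left out, the last holds). Time passes only in rows, so rows that repeat a pose let the fingers close. It gives the time, the measured TCP pose, the force, the opening and the grip force at its end, in the units of the state.
- r.get_obs(): the state, without advancing time (a new reading comes with each control period).
- r.grab_frame(name): name is "scene" or "side" or "wrist"; returns a dict with "pixels" (420x560x3 uint8, red, green, blue), "intrinsics" (3x3 intrinsics, pixels), "eye" and "attitude" of the camera in the world. Camera axes: x right, y up, looking along -z (the intrinsics and any distortion apply to the point x, -y, -z); pixel columns grow to the right and rows downward; lengths in m; the calibration is good to about 2 mm. A picture is of the moment at which its call begins. There is no depth.
- r.hand_in(): hands the job in; it is judged then, once.
Trained networks look in a picture, given as the dict that the camera call returned (one of the last four; its "shot" number tells which), for a name from the list of things; names that differ only in an ending like _2 or _b are one class to them, and where a whole thing is asked for, a point or a joint stands for the part that bears it (a point fixed in the world has none). Each returns a list of dicts, best first, with "conf" (0 to 1); they miss things now and then, are a little off and sometimes report something else, mostly with a low value. They report only what shows in the picture. A call takes as long as a camera call. They do not tell look-alikes from the thing itself.
- r.search_frame(picture, thing): "rect" ([left, top, width, height] in pixels, round what is visible of it).
- r.outline_of(picture, thing): "pixels" (420x560 bool, what is visible of it) and "rect" ([left, top, width, height] in pixels, round what is visible of it).
- r.landmark_of(picture, thing): "point" ([column, row] in pixels: a listed point, or the origin of a listed thing).
The state is a dict: "clock": time; "joints": joint angles; "qvel": joint speeds; "tau": joint torques, N m; "tcp_pos": TCP position; "orientation": TCP orientation; "contact_force": force on the tool from outside, world axes, zero at the start; "moment": the same for the moment, N m; "grip_width": finger opening in m; "gripper_force": force on a finger pad.
Only numpy, scipy, OpenCV 4.12 (cv2) and the standard library are available. Lean on these libraries where they do the work, as an engineer would, in place of code of your own. Each camera call takes 0.05 s, during which the arm holds its last target. There are 200 camera calls.

## Task

First move the two mugs and the can onto the serving tray, standing, so that you can get at the pocket recorder behind them. Then lay the recorder screen up in the foam recess of its yellow hard case and shut the case fully. Finally set each drink back in the middle of the very coaster it came from; keep the drinks upright throughout, and set things down rather than dropping them.

Things in the scene. Friction and masses are not known exactly. Their poses are not given: they have to be found in the camera images.
- mug_brown: Dark brown mug, outer diameter 66 at the rim, height 90, wall 4, loop handle on its +y side 10 thick, standing out 36; empty, about 240 g; loose. Origin at the centre of its underside, z up. It starts upright on the middle (within 3 mm) of one of the three coasters, its handle pointing roughly towards the robot (within about 35 degrees)
- mug_cream: Cream mug, outer diameter 66 at the rim, height 90, wall 4, loop handle on its +y side 10 thick, standing out 36; empty, about 240 g; loose. Origin at the centre of its underside, z up. It starts upright on the middle (within 3 mm) of one of the three coasters, its handle pointing roughly towards the robot (within about 35 degrees)
- can: Closed mini drinks can, silver and white with a red band, diameter 53, height 90, about 180 g; loose. Origin at the centre of its underside, z up. It starts upright on the middle (within 3 mm) of one of the three coasters
- coaster_cork: Tan cork round coaster, diameter 96, 4 thick, fixed to the table. Origin at the centre of its underside (its top is 4 above). One drink stands on it at the start; which one varies
- coaster_slate: Dark grey slate round coaster, diameter 96, 4 thick, fixed to the table. Origin at the centre of its underside (its top is 4 above). One drink stands on it at the start; which one varies
- coaster_blue: Blue round coaster, diameter 96, 4 thick, fixed to the table. Origin at the centre of its underside (its top is 4 above). One drink stands on it at the start; which one varies
- tray: Fixed pale plywood tray with a dark rim, outside 260 (x) by 210 (y). Origin at the centre of its underside; floor 6 above that, rim 8 wide, 16 high. A drink counts as on it with its centre within 105 (x) and 80 (y) of the tray's centre. It lies to one side of the coasters, the case to the other; which side varies
- recorder: Silver audio recorder lying flat, screen up, black microphones at its +x end: 88 long (x), 44 wide (y), 26 high, 120 g, loose. Origin at the centre of its underside. It lies behind the row of drinks, long side towards them, 90 to 160 beyond their centres. Gripped across its width by the upper 12 only, it can be laid in the recess with the fingers above the foam
- case_nest (a point): Centre of the floor of the recess in the foam of the fixed yellow case, 12 above the table; x from the case's front (robot side) to its hinge, z up. Recess 104 (x) by 62 (y), 12 deep, so the recorder's length goes along x, either way round. Case 126 (x) by 150 (y), base 34 high, 58 shut. Hinge axis along y, at x = +63, 34 above the table
- case_lid (a joint): Lid angle, rad: 0 shut, grows as the front rises, stop 1.9, starts 0 to 0.25; stays where left (0.13 N m). From 1.6 the recess is free from above. Black tab at mid-front, 16 wide (y), 10 thick, 126 to 160 from the hinge axis, mid-plane 6 above that axis when shut. Pinched along y it turns in the fingers, which may keep pointing down; grip its outer end
There are look-alikes about, which are no part of the job. Leave any blue or green look-alike of the mug_brown alone. Leave any orange look-alike of the mug_cream alone.

How it is judged:
By the outcome, as a careful person would: the job done as asked, in the order asked, and still so for the second after the job is handed in, with the robot touching nothing.
It also fails if it takes over 152 s, if anything falls off the work surface, if the arm or the gripper's body presses on something with over 40 N, if the wrist force passes 120 N, or if a joint passes its speed limit or range.

## Working session

There is one attempt and no reset: what is moved stays moved. The work goes in short steps, Python scripts to look and compute and a tool call to move; the robot and the scene stay as the last step left them, time stands still between calls to the robot, and variables do not carry over. Pictures are saved under pics/ and viewed, at most 14 in all, crops included, and the job is handed in when it is done.

Besides the shell and the picture viewer there is one more tool, called by a JSON object that holds its "fn" and its "kwargs", one argument or row to a line. apply_moves: Moves the arm, as the interface text tells. Its arguments: {"type":"object","properties":{"rows":{"type":"array","items":{"type":"array","items":{"type":"number"}}},"claw":{"type":"number"},"newtons":{"type":"number"}},"required":["rows"]}

```bash
mkdir -p pics; ls; python3 - <<'E'
from bench import r
import cv2,numpy as np
o=r.get_obs()
for k in o: print(k,np.round(o[k],3))
for n in ["scene","side"]:
    f=r.grab_frame(n); cv2.imwrite(f"pics/{n}0.png",f["pixels"][:,:,::-1])
    print(n,f["intrinsics"],f["eye"],f["attitude"],[k for k in f])
    for t in ["mug_brown","mug_cream","can","coaster_cork","coaster_slate","coaster_blue","tray","recorder","case_nest"]:
        print(t,[(np.round(d["point"],0).tolist(),round(d["conf"],2)) for d in r.landmark_of(f,t)])
E
```

```text
pics
clock 0.0
joints [ 1.11   0.478  0.022  1.556 -0.012  1.109 -0.083]
qvel [ 0.001  0.001 -0.     0.001  0.     0.001 -0.   ]
tau [-0.0000e+00 -5.9646e+01  1.6070e+00 -2.8120e+01  1.2000e-02  9.0000e-03
 -0.0000e+00]
tcp_pos [ 0.233 -0.633  0.192]
orientation [-3.091e+00 -5.510e-01  1.000e-03]
contact_force [-0.356  0.708  0.273]
moment [-0.038  0.028 -0.02 ]
gripper_force 0.0
grip_width 0.086
scene [[512.91895892   0.         282.97072295]
 [  0.         512.91895892 210.22827586]
 [  0.           0.           1.        ]] [1.11253897 0.22392976 0.98373066] [0.43422853 0.60945669 1.79345727] ['pixels', 'intrinsics', 'eye', 'attitude', 'shot']
mug_brown [([402.0, 198.0], 0.81), ([316.0, 300.0], 0.65), ([324.0, 245.0], 0.63)]
mug_cream [([230.0, 208.0], 0.79), ([215.0, 156.0], 0.64)]
can [([277.0, 232.0], 0.67)]
coaster_cork [([278.0, 232.0], 0.97)]
coaster_slate [([234.0, 214.0], 0.66)]
coaster_blue [([330.0, 245.0], 0.64)]
tray [([141.0, 213.0], 0.94)]
recorder [([256.0, 264.0], 0.97)]
case_nest []
side [[415.24113224   0.         286.66405946]
 [  0.         415.24113224 209.03204989]
 [  0.           0.           1.        ]] [0.16635098 0.66953193 0.90477092] [ 0.18833133 -0.96876457 -2.59551162] ['pixels', 'intrinsics', 'eye', 'attitude', 'shot']
mug_brown [([209.0, 244.0], 0.96), ([306.0, 333.0], 0.67)]
mug_cream [([297.0, 198.0], 0.89), ([360.0, 184.0], 0.78), ([299.0, 197.0], 0.51)]
can [([276.0, 220.0], 0.96)]
coaster_cork [([279.0, 221.0], 0.73)]
coaster_slate [([296.0, 198.0], 0.62)]
coaster_blue [([258.0, 254.0], 0.8)]
tray [([303.0, 146.0], 0.92)]
recorder [([245.0, 208.0], 0.87)]
case_nest [([206.0, 317.0], 0.82)]
```

View pics/scene0.png

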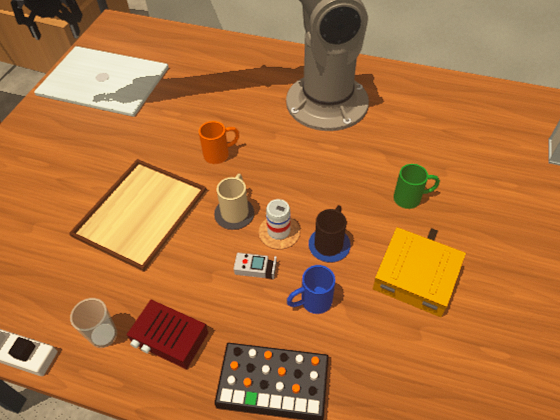

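View pics/side0.png

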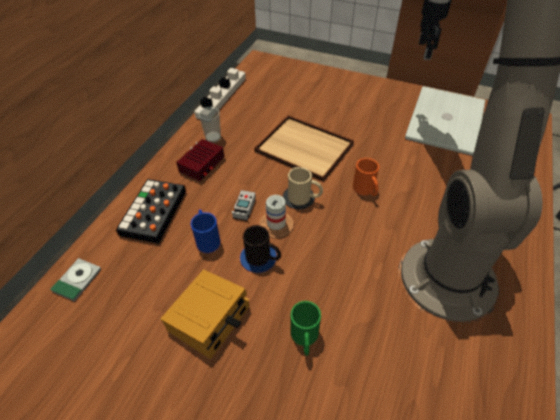

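The scene view shows the brown mug (330,232) on blue, the can (278,218) on cork, the cream mug (232,200) on slate, the recorder at (256,265), the tray at (140,213), and the case at (420,270) with its tab at (432,235). Possible mix-ups to avoid: green mug (411,186), blue mug (318,290), orange mug (215,143), and the dark red box (168,333) for the recorder or case.

```bash
cat > h.py <<'E'
import numpy as np,cv2
from scipy.spatial.transform import Rotation as R
from scipy.optimize import least_squares
from bench import r
def back(f,p,z):
    p=np.atleast_2d(p).astype(float);K=f["intrinsics"];A=R.from_rotvec(f["attitude"]).as_matrix()
    d=np.c_[(p[:,0]-K[0,2])/K[0,0],-(p[:,1]-K[1,2])/K[1,1],-np.ones(len(p))]@A.T
    e=np.array(f["eye"]);return e+d*((z-e[2])/d[:,2])[:,None]
def proj(f,P):
    K=f["intrinsics"];A=R.from_rotvec(f["attitude"]).as_matrix()
    c=(np.atleast_2d(P)-f["eye"])@A
    return np.c_[K[0,0]*c[:,0]/-c[:,2]+K[0,2],-K[1,1]*c[:,1]/-c[:,2]+K[1,2]]
def hullmm(P): # min-area rect of world points (m)-> centre,size,angle
    (c,s,a)=cv2.minAreaRect((P[:,:2]*1000).astype(np.float32)); return np.round(c,1),np.round(s,1),round(a,1)
def cnt(m):
    c=max(cv2.findContours(m.astype(np.uint8),cv2.RETR_EXTERNAL,cv2.CHAIN_APPROX_NONE)[0],key=cv2.contourArea);return c[:,0,:]
def pose():
    o=r.get_obs();return np.array(o["tcp_pos"]),R.from_rotvec(o["orientation"])
def go(pos,yaw):
    """row (scaled) from the measured pose to pos with tool down; yaw = direction of tool x in world"""
    p,q=pose();c,s=np.cos(yaw),np.sin(yaw)
    T=R.from_matrix(np.array([[c,s,0],[s,-c,0],[0,0,-1]]))
    print("row",np.round(np.r_[q.inv().apply(np.array(pos)-p)/.25,(q.inv()*T).as_rotvec()/(np.pi/2)],3).tolist())
E
python3 - <<'E'
from h import *
Z=dict(mug_brown=.004,mug_cream=.004,can=.004,coaster_cork=0,coaster_slate=0,coaster_blue=0,tray=0,recorder=0,case_nest=.012)
for n in ["scene","side"]:
    f=r.grab_frame(n);print(n)
    for t in Z:
        print(t,[(np.round(back(f,d["point"],Z[t])[0,:2]*1000).tolist(),round(d["conf"],2)) for d in r.landmark_of(f,t)])
    for t,z in [("tray",.016),("recorder",.02),("case_nest",.05),("coaster_cork",.004),("coaster_slate",.004),("coaster_blue",.004)]:
        L=r.outline_of(f,t)
        if L:print(t,L[0]["conf"],L[0]["rect"],hullmm(back(f,cnt(L[0]["pixels"]),z)))
E
```

```text
scene
mug_brown [([285.0, 259.0], 0.93), ([467.0, 115.0], 0.82), ([615.0, 136.0], 0.68)]
mug_cream [([282.0, -229.0], 0.96), ([441.0, -117.0], 0.56)]
can [([461.0, 8.0], 0.84)]
coaster_cork [([477.0, 1.0], 0.66)]
coaster_slate [([449.0, -109.0], 0.66)]
coaster_blue [([476.0, 127.0], 0.79)]
tray [([512.0, -328.0], 0.56), ([442.0, -123.0], 0.15)]
recorder [([576.0, -20.0], 0.74)]
case_nest [([452.0, -116.0], 0.59), ([470.0, 115.0], 0.18)]
tray 0.84 [68.4, 156.2, 135.0, 112.6] (array([ 515.7, -327.4]), array([218.8, 266. ]), 79.9)
recorder 0.88 [231.7, 251.3, 43.7, 29.8] (array([580.9, -16.3]), array([57., 90.]), 9.3)
case_nest 0.56 [374.5, 225.3, 92.1, 91.1] (array([494.4, 324.1]), array([154. , 199.9]), 81.4)
coaster_cork 0.65 [257.1, 219.9, 43.9, 28.7] (array([478.8,   6.4]), array([78.5, 95.1]), 21.8)
coaster_slate 0.92 [215.1, 201.6, 40.9, 27.2] (array([ 458.8, -112. ]), array([77.1, 94.2]), 24.0)
coaster_blue 0.79 [308.2, 236.9, 41.8, 23.2] (array([481.9, 124.9]), array([72.9, 93.4]), 12.4)
side
mug_brown [([608.0, 138.0], 0.85), ([484.0, 125.0], 0.8), ([281.0, 279.0], 0.6)]
mug_c
[... 239 characters left out ...]
9.0], 0.78)]
recorder [([576.0, -10.0], 0.65)]
case_nest [([502.0, 333.0], 0.88), ([465.0, 131.0], 0.67), ([569.0, -11.0], 0.37)]
tray 0.69 [253.3, 116.0, 101.2, 64.3] (array([ 506.3, -317.7]), array([222.3, 270.2]), 81.0)
recorder 0.8 [235.2, 192.8, 19.3, 30.5] (array([573.8,  -4.2]), array([ 48.6, 106.6]), 11.2)
case_nest 0.96 [162.9, 273.1, 86.7, 85.3] (array([493.9, 329. ]), array([173.5, 159.6]), 81.2)
coaster_cork 0.71 [243.1, 222.5, 37.9, 44.2] (array([484.1,  90.9]), array([ 95.5, 132.8]), 42.2)
coaster_slate 0.63 [281.7, 190.7, 34.0, 17.5] (array([448.6, -90.3]), array([57. , 93.4]), 88.6)
coaster_blue 0.7 [240.2, 244.8, 36.8, 31.3] (array([469.6, 149.7]), array([55.4, 95.8]), 87.7)
```

```bash
python3 - <<'E'
from h import *
go([.33,-.43,.25],0)
f=r.grab_frame("wrist"); print(f["eye"],pose()[0],R.from_rotvec(f["attitude"]).as_matrix().round(2).tolist(),f["intrinsics"][0,0])
E
```

```text
row [0.644, -0.63, -0.226, 0.0, -0.0, 0.225]
[ 0.30356498 -0.60729899  0.37501738] [ 0.23322616 -0.63343465  0.19336433] [[0.35, 0.9, 0.28], [-0.94, 0.33, 0.1], [-0.0, -0.29, 0.96]] 311.3747698995217
```

{"fn": "apply_moves", "kwargs": {
  "rows": [
    [0.644,-0.63,-0.226,0,0,0.225],
    [0.644,-0.63,-0.226,0,0,0.225],
    [0.644,-0.63,-0.226,0,0,0.225],
    [0.644,-0.63,-0.226,0,0,0.225]
  ],
  "claw": 1
}}

```text
clock: 3.15
tcp_pos: [0.3315, -0.4275, 0.2509]
orientation: [3.141, 0.003, 0.002]
contact_force: [-0.5, 0.7, 0.5]
grip_width: 0.0851
gripper_force: 0.0
```

{"fn": "apply_moves", "kwargs": {
  "rows": [
    [0.24,-0.64,0,0,0,0],
    [0.24,-0.64,0,0,0,0],
    [0.24,-0.64,0,0,0,0]
  ]
}}

```text
clock: 3.52
tcp_pos: [0.3909, -0.2674, 0.2503]
orientation: [3.141, 0.002, 0.001]
contact_force: [-0.4, -0.8, -0.0]
grip_width: 0.0853
gripper_force: 0.0
```

{"fn": "apply_moves", "kwargs": {
  "rows": [
    [0.24,-0.64,0,0,0,0],
    [0.24,-0.64,0,0,0,0],
    [0.24,-0.64,0,0,0,0],
    [0.24,-0.64,0,0,0,0]
  ]
}}

```text
clock: 4.03
tcp_pos: [0.4513, -0.1062, 0.2503]
orientation: [-3.141, -0.01, -0.002]
contact_force: [0.3, 0.0, -1.0]
grip_width: 0.0853
gripper_force: 0.0
```

```bash
cat >> h.py <<'E'
def wrist(name,things):
    f=r.grab_frame("wrist");cv2.imwrite(f"pics/{name}.png",f["pixels"][:,:,::-1]);print("tcp",pose()[0].round(4),pose()[1].as_rotvec().round(3))
    for t,z in things:
        print(t,[(np.round(d["point"]).tolist(),np.round(back(f,d["point"],z)[0,:2]*1000).tolist(),round(d["conf"],2)) for d in r.landmark_of(f,t)])
    return f
E
python3 - <<'E'
from h import *
f=wrist("w1",[("mug_cream",.004),("can",.004),("coaster_slate",0),("coaster_cork",0),("recorder",0),("mug_brown",.004)])
go([.452,-.112,.25],0)
E
```

```text
tcp [ 0.4505 -0.1087  0.2501] [3.141e+00 5.000e-03 1.000e-03]
mug_cream [([351.0, 283.0], [283.0, -226.0], 0.94), ([276.0, 179.0], [444.0, -109.0], 0.73), ([200.0, 76.0], [577.0, -12.0], 0.25)]
can [([194.0, 158.0], [472.0, 4.0], 0.76)]
coaster_slate []
coaster_cork []
recorder [([200.0, 76.0], [577.0, -10.0], 0.64)]
mug_brown [([85.0, 43.0], [613.0, 128.0], 0.92), ([106.0, 160.0], [469.0, 124.0], 0.75), ([34.0, 279.0], [287.0, 263.0], 0.7)]
row [0.009, 0.003, -0.001, 0.0, 0.0, -0.002]
```

View pics/w1.png

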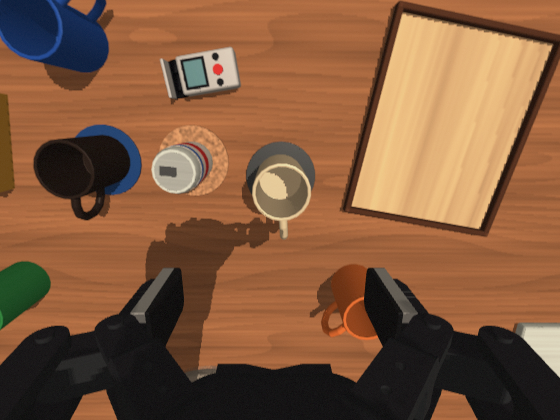

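```bash
python3 - <<'E'
from h import *
f=r.grab_frame("wrist")
def circ(P,rad):
    s=least_squares(lambda c:np.hypot(*(P[:,:2]-c).T)-rad,P[:,:2].mean(0));return (s.x*1000).round(1),np.abs(s.fun*1000).max().round(1)
hsv=cv2.cvtColor(f["pixels"],cv2.COLOR_RGB2HSV)
print("blue edge px"); 
for n,px in dict(slate=[(246,176),(315,176),(281,142),(256,151),(306,151)],cork=[(228,160),(192,126),(195,195),(221,136),(219,184)],blue=[(142,160),(105,125),(131,139),(128,190),(107,196)]).items():
    print(n,circ(back(f,px,.004),.048))
print("cream rim",back(f,[(281,190)],.094),"can top",back(f,[(178,170)],.093))
c=[(402,4),(559,38),(487,234),(345,211)];P=back(f,c,.016)*1000;print("tray",P.round(0)[:,:2].tolist(),P.mean(0).round())
P=back(f,[(163,58),(236,47),(240,86),(168,98)],.026)*1000;print("rec",P.round(0)[:,:2].tolist(),P.mean(0).round(),hullmm(P/1000))
E
```

```text
blue edge px
slate (array([ 446.3, -120.4]), np.float64(1.0))
cork (array([468.9,  -1.5]), np.float64(2.9))
blue (array([468.2, 117.7]), np.float64(1.3))
cream rim [[ 0.44784142 -0.11898633  0.094     ]] can top [[ 0.47030418 -0.00655281  0.093     ]]
tray [[650.0, -260.0], [614.0, -451.0], [365.0, -414.0], [400.0, -210.0]] [ 507. -334.   16.]
rec [[592.0, 19.0], [604.0, -67.0], [561.0, -70.0], [548.0, 18.0]] [576. -25.  26.] (array([575.9, -24.6]), array([44.2, 91.9]), 7.5)
```

```bash
cat >> h.py <<'E'
def circ(P,rad):
    s=least_squares(lambda c:np.hypot(*(P[:,:2]-c).T)-rad,P[:,:2].mean(0),loss="soft_l1",f_scale=.001);return (s.x*1000).round(1),np.median(np.abs(s.fun*1000)).round(1)
E
python3 - <<'E'
from h import *
f=r.grab_frame("wrist")
for n in ["mug_cream","can","mug_brown","coaster_slate","coaster_cork","coaster_blue","recorder","tray"]:
    for d in r.outline_of(f,n)[:3]: print(n,d["rect"],round(d["conf"],2))
hsv=cv2.cvtColor(f["pixels"],cv2.COLOR_RGB2HSV).astype(int);H,S,V=hsv[...,0],hsv[...,1],hsv[...,2]
m=(H>95)&(H<130)&(S>100);m[:,:60]=0;m[:110]=0;m[220:]=0;c=cnt(m);x,y,w,h=cv2.boundingRect(c);print("blue",x,y,w,h)
e=c[c[:,0]>=100];print(circ(back(f,e,.004),.048))
print("row176",f["pixels"][165,236:256].tolist())
for row in (165,): print([ (i,int(V[row,i]),int(S[row,i])) for i in list(range(240,254))+list(range(308,324))])
E
```

```text
mug_cream [246.5, 152.0, 61.0, 87.4] 0.7
mug_cream [319.0, 262.5, 58.3, 76.2] 0.7
mug_cream [337.5, 0.0, 222.5, 236.2] 0.39
can [147.2, 138.6, 63.1, 52.9] 0.61
mug_brown [0.0, 262.3, 48.9, 65.5] 0.82
mug_brown [27.9, 139.1, 95.3, 82.3] 0.67
mug_brown [1.1, 0.0, 99.9, 70.4] 0.56
coaster_slate [241.5, 139.9, 66.3, 48.9] 0.55
coaster_cork [157.2, 128.3, 69.8, 65.3] 0.69
coaster_blue [339.0, 0.0, 221.0, 231.9] 0.75
coaster_blue [71.4, 124.7, 63.5, 72.0] 0.68
recorder [151.3, 46.8, 83.0, 54.6] 0.78
recorder [338.9, 0.4, 221.1, 230.3] 0.49
tray [338.5, 0.0, 221.5, 233.3] 0.83
blue 71 125 66 70
(array([470.2, 128.8]), np.float64(3.0))
row176 [[170, 105, 65], [171, 106, 64], [170, 105, 64], [171, 104, 64], [170, 103, 62], [171, 106, 65], [169, 104, 63], [65, 55, 47], [78, 75, 72], [75, 73, 69], [77, 74, 71], [77, 75, 71], [77, 75, 70], [77, 74, 71], [76, 75, 70], [77, 75, 69], [76, 73, 70], [58, 57, 54], [48, 46, 43], [95, 82, 63]]
[(240, 170, 162), (241, 171, 158), (242, 169, 160), (243, 65, 71), (244, 78, 20), (245, 75, 20), (246, 77, 20), (247, 77, 20), (248, 77, 23), (249, 77, 20), (250, 76, 20), (251, 77, 26), (252, 76, 20), (253, 58, 18), (308, 82, 22), (309, 88, 58), (310, 172, 157), (311, 172, 159), (312, 172, 157), (313, 169, 155), (314, 171, 158), (315, 170, 159), (316, 170, 156), (317, 170, 158), (318, 169, 157), (319, 169, 158), (320, 169, 158), (321, 171, 157), (322, 168, 158), (323, 168, 158)]
```

```bash
python3 - <<'E'
import cv2
a=cv2.imread("pics/w1.png")[110:240,30:330]
cv2.imwrite("pics/w1c.png",cv2.resize(a,(750,325),interpolation=cv2.INTER_NEAREST))
E
```

```text
(no output)
```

View pics/w1c.png

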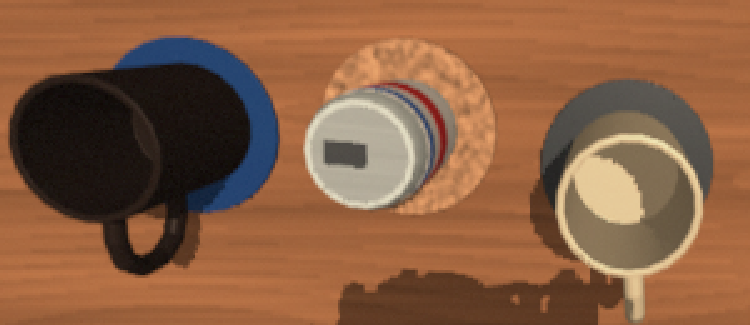

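```bash
python3 - <<'E'
from h import *
f=r.grab_frame("wrist")
hsv=cv2.cvtColor(f["pixels"],cv2.COLOR_RGB2HSV).astype(int);H,S,V=hsv[...,0],hsv[...,1],hsv[...,2]
def reg(m,x0,x1,y0,y1):
    k=np.zeros_like(m);k[y0:y1,x0:x1]=m[y0:y1,x0:x1];return cnt(k).astype(float)
def fit(e,sel,z,rad):  # keep outer arc
    e=e[sel(e)];print(len(e),circ(back(f,e+0.5*0,z),rad))
b=reg((H>95)&(H<130)&(S>100),60,160,110,210);fit(b,lambda e:(e[:,0]>108)&((e[:,1]<136)|(e[:,0]>127)),.004,.048)
s=reg((S<60)&(V<110),230,330,130,230);print("slate",s.min(0),s.max(0));fit(s,lambda e:(e[:,1]<172)&(np.hypot(e[:,0]-277,e[:,1]-176)>30),.004,.048)
L=r.outline_of(f,"coaster_cork")
if L: c=cnt(L[0]["pixels"]);fit(c,lambda e:(e[:,0]>196)|(e[:,1]<132),.004,.048)
for t in ["mug_cream","can"]:
    L=[d for d in r.outline_of(f,t) if 120<d["rect"][1]<170]
    if L:
        c=cnt(L[0]["pixels"]);print(t,L[0]["rect"])
        fit(c,(lambda e:(e[:,1]>188)&(e[:,1]<212)) if t=="mug_cream" else (lambda e:e[:,0]<172),.092,.033 if t=="mug_cream" else .0265)
for t in ["recorder","tray"]:
    d=r.outline_of(f,t)[0];print(t,d["rect"],hullmm(back(f,cnt(d["pixels"]),.026 if t=="recorder" else .016)))
E
```

```text
60 (array([469. , 126.2]), np.float64(0.4))
slate [243. 141.] [311. 190.]
90 (array([ 446.9, -113.9]), np.float64(0.3))
154 (array([468.6,   7.5]), np.float64(1.3))
mug_cream [248.9, 153.4, 58.8, 88.9]
47 (array([ 448. , -113.3]), np.float64(0.4))
can [149.7, 138.1, 59.3, 55.7]
69 (array([469.7,   2.4]), np.float64(0.4))
recorder [154.1, 45.5, 79.7, 54.3] (array([576.9, -16.8]), array([46.9, 91.4]), 9.5)
tray [341.6, 1.6, 218.4, 230.1] (array([ 511.5, -327. ]), array([215. , 261.5]), 80.0)
```

{"fn": "apply_moves", "kwargs": {
  "rows": [
    [0.0,0.02,0.25,0,0,0],
    [-0.01,0.02,0.5,0,0,0],
    [-0.01,0.02,0.68,0,0,0],
    [-0.01,0.02,0.78,0,0,0],
    [-0.01,0.02,0.78,0,0,0]
  ],
  "claw": 1
}}

```text
clock: 5.8
tcp_pos: [0.4461, -0.1148, 0.0534]
orientation: [-3.141, 0.001, 0.006]
contact_force: [-0.1, -0.1, 0.7]
grip_width: 0.0855
gripper_force: 0.0
```

{"fn": "apply_moves", "kwargs": {
  "rows": [
    [0,0,0,0,0,0],
    [0,0,0,0,0,0],
    [0,0,0,0,0,0],
    [0,0,0,0,0,0]
  ],
  "claw": 0,
  "newtons": 35
}}

```text
clock: 6.3
tcp_pos: [0.448, -0.1152, 0.0554]
orientation: [3.141, -0.001, 0.002]
contact_force: [-0.2, 0.0, -0.5]
grip_width: 0.0125
gripper_force: 0.0
```

{"fn": "apply_moves", "kwargs": {
  "rows": [
    [0,0,-0.04,0,0,0],
    [0,0,-0.04,0,0,0]
  ]
}}

```text
clock: 6.55
tcp_pos: [0.4484, -0.1152, 0.0659]
orientation: [3.141, -0.001, 0.003]
contact_force: [0.1, 0.2, -0.4]
grip_width: -0.0
gripper_force: 0.0
```

```bash
python3 - <<'E'
from h import *
f=wrist("w2",[]);g=r.grab_frame("side")
cv2.imwrite("pics/w2b.png",np.hstack([f["pixels"][:,:400],g["pixels"][90:510,180:560]])[:,:,::-1])
E
```

```text
tcp [ 0.4481 -0.1152  0.0655] [ 3.141e+00 -1.000e-03  2.000e-03]Traceback (most recent call last):
  File "<stdin>", line 3, in <module>
    return _nx.concatenate(arrs, 1, dtype=dtype, casting=casting)
           ~~~~~~~~~~~~~~~^^^^^^^^^^^^^^^^^^^^^^^^^^^^^^^^^^^^^^^
ValueError: all the input array dimensions except for the concatenation axis must match exactly, but along dimension 0, the array at index 0 has size 420 and the array at index 1 has size 330
```

View pics/w2.png

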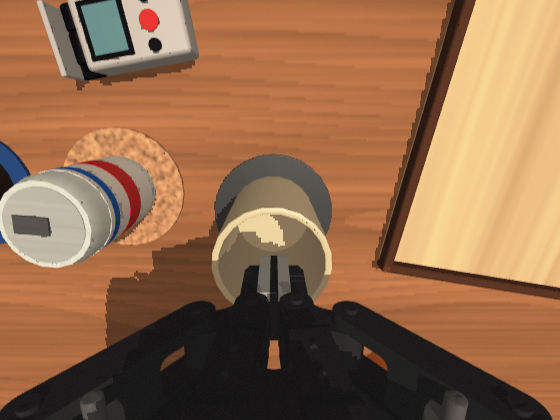

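```bash
python3 - <<'E'
from h import *
f=r.grab_frame("wrist");p=pose()[0]
print("tcp px",proj(f,[p,p+[0,0,.019],[.448,-.1135,.094],[.448,-.1135,.004]]).round())
# coaster slate and rim in this view
hsv=cv2.cvtColor(f["pixels"],cv2.COLOR_RGB2HSV).astype(int);S,V=hsv[...,1],hsv[...,2]
m=(S<60)&(V<110);k=np.zeros_like(m);k[140:240,200:345]=m[140:240,200:345];e=cnt(k).astype(float);print(e.min(0),e.max(0))
e=e[(e[:,1]<200)&(np.hypot(e[:,0]-272,e[:,1]-210)>50)];print(circ(back(f,e,.004),.048))
g=r.grab_frame("side");print(r.get_obs()["contact_force"])
cv2.imwrite("pics/s2.png",cv2.resize(g["pixels"][130:250,230:390,::-1],(800,600),interpolation=cv2.INTER_CUBIC))
E
```

```text
tcp px [[274. 242.]
 [274. 255.]
 [271. 262.]
 [272. 213.]]
[215. 154.] [331. 233.]
(array([ 447.7, -114.2]), np.float64(0.3))
[ 0.10500597  0.20522035 -0.4280167 ]
```

View pics/s2.png

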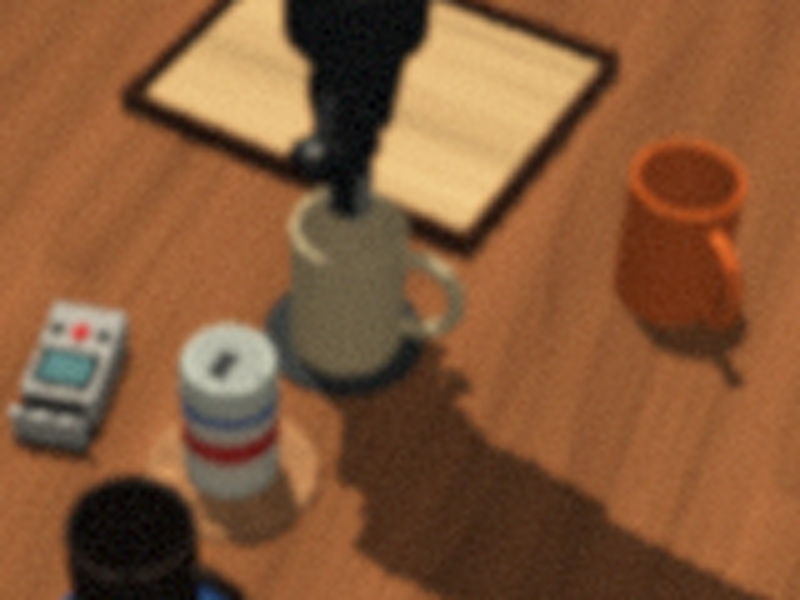

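```bash
python3 - <<'E'
from h import *
f=r.grab_frame("wrist");p=pose()[0];o=r.get_obs();print(o["grip_width"],np.round(o["joints"],3),np.round(o["moment"],2))
# camera mount is rigid: shift to the w1 pose
d=np.array([.4505,-.1087,.2501])-p
f2=dict(f);f2["eye"]=np.array(f["eye"])+d
q=np.array([.4505,-.1087,.2501])
for dz in (0,.013,.032,.05): print(dz,proj(f2,[q+[0,.0425,dz],q+[0,-.0425,dz],q+[.011,-.0425,dz],q+[-.011,-.0425,dz]]).round().tolist())
a=cv2.imread("pics/w1.png")[230:420,100:460];b=cv2.imread("pics/w2.png")[200:390,100:460]
for im,c in((a,[proj(f2,[q+[0,s*.0425,.013]])[0]-[100,230] for s in(1,-1)]),(b,[proj(f,[p])[0]-[100,200]])):
    for u in c: cv2.drawMarker(im,tuple(int(round(v)) for v in u),(0,255,0),cv2.MARKER_CROSS,9,1)
cv2.imwrite("pics/cmp.png",cv2.resize(np.vstack([a,b]),(568,600),interpolation=cv2.INTER_NEAREST))
E
```

```text
0.000493297004796476 [ 0.339  0.327 -0.26   2.151  0.132  0.679 -1.582] [-0.   -0.04  0.02]
0 [[207.0, 242.0], [342.0, 242.0], [343.0, 226.0], [341.0, 258.0]]
0.013 [[202.0, 251.0], [346.0, 251.0], [348.0, 233.0], [345.0, 268.0]]
0.032 [[194.0, 266.0], [354.0, 265.0], [356.0, 246.0], [353.0, 284.0]]
0.05 [[185.0, 283.0], [364.0, 283.0], [366.0, 262.0], [362.0, 303.0]]
```

View pics/cmp.png

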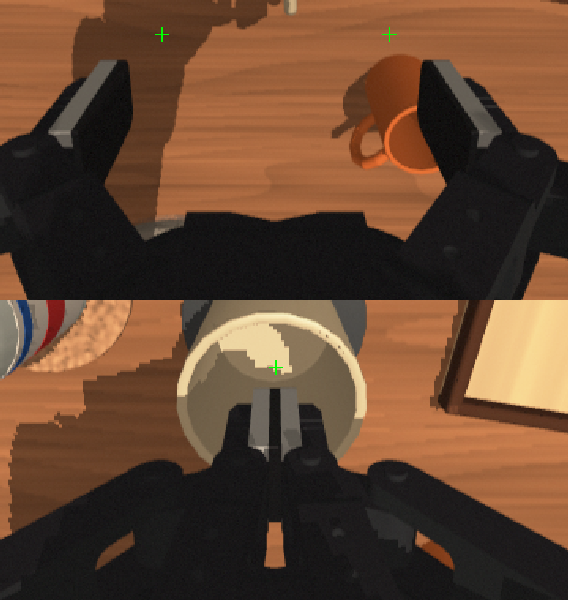

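The shut fingertips show about 43 mm farther back than the reported TCP. They closed above the rim and the mug hasn't moved, so I'll go lower, in steps, watching the force.

{"fn": "apply_moves", "kwargs": {
  "rows": [
    [0,0,-0.08,0,0,0],
    [0,0,-0.08,0,0,0],
    [0,0,-0.08,0,0,0],
    [0,0,-0.08,0,0,0]
  ],
  "claw": 1
}}

```text
clock: 7.3
tcp_pos: [0.4471, -0.115, 0.0843]
orientation: [-3.141, 0.001, 0.002]
contact_force: [0.3, -0.6, -1.2]
grip_width: 0.0726
gripper_force: 0.0
```

{"fn": "apply_moves", "kwargs": {
  "rows": [
    [0,-0.005,0.1,0,0,0],
    [0,-0.005,0.18,0,0,0],
    [0,-0.005,0.2,0,0,0]
  ]
}}

```text
clock: 7.68
tcp_pos: [0.4464, -0.1136, 0.0335]
orientation: [-3.141, 0.001, 0.005]
contact_force: [-0.4, 0.9, 0.1]
grip_width: 0.0853
gripper_force: 0.0
```

```bash
python3 - <<'E'
from h import *
f=wrist("w3",[]);print(r.get_obs()["contact_force"])
E
```

```text
tcp [ 0.4466 -0.1136  0.0337] [-3.141e+00  1.000e-03  4.000e-03]
[ 1.2108567  -0.45848293 -0.76660342]
```

View pics/w3.png

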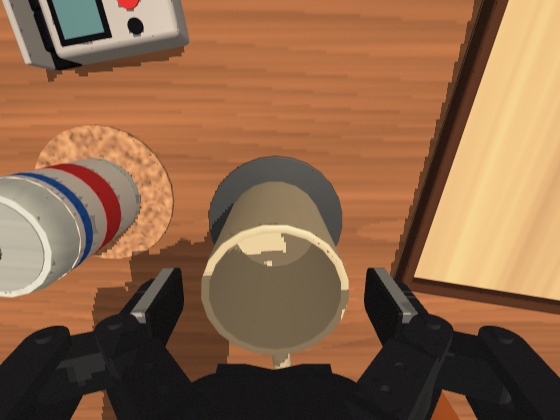

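{"fn": "apply_moves", "kwargs": {
  "rows": [
    [0,0,0.05,0,0,0],
    [0,0,0.09,0,0,0],
    [0,0,0.09,0,0,0]
  ]
}}

```text
clock: 8.1
tcp_pos: [0.447, -0.1137, 0.0117]
orientation: [-3.141, 0.001, 0.002]
contact_force: [0.5, -0.2, -0.3]
grip_width: 0.0855
gripper_force: 0.0
```

{"fn": "apply_moves", "kwargs": {
  "rows": [
    [0,0,0,0,0,0],
    [0,0,0,0,0,0],
    [0,0,0,0,0,0]
  ],
  "claw": 0,
  "newtons": 35
}}

```text
clock: 8.48
tcp_pos: [0.4479, -0.1139, 0.0129]
orientation: [3.141, -0.001, 0.001]
contact_force: [-1.5, -0.5, 5.1]
grip_width: 0.0644
gripper_force: 39.1
```

{"fn": "apply_moves", "kwargs": {
  "rows": [
    [0,0,-0.1,0,0,0],
    [0,0,-0.3,0,0,0],
    [0,0,-0.5,0,0,0],
    [0,0,-0.6,0,0,0]
  ]
}}

```text
clock: 8.98
tcp_pos: [0.4485, -0.114, 0.1649]
orientation: [3.141, -0.001, 0.005]
contact_force: [-0.1, -0.1, -2.4]
grip_width: 0.0645
gripper_force: 40.4
```

{"fn": "apply_moves", "kwargs": {
  "rows": [
    [0.01,0.12,0,0,0,0],
    [0.02,0.32,0,0,0,0],
    [0.04,0.53,0,0,0,0],
    [0.052,0.75,0,0,0,0],
    [0.052,0.95,0,0,0,0]
  ]
}}

```text
clock: 9.6
tcp_pos: [0.46, -0.3531, 0.1619]
orientation: [-3.141, 0.001, 0.001]
contact_force: [2.1, 0.9, -1.5]
grip_width: 0.0647
gripper_force: 40.3
```

{"fn": "apply_moves", "kwargs": {
  "rows": [
    [0,0.115,0,0,0,0],
    [0,0.115,0.1,0,0,0],
    [0,0.115,0.3,0,0,0],
    [0,0.115,0.48,0,0,0]
  ]
}}

```text
clock: 10.1
tcp_pos: [0.4599, -0.3799, 0.0407]
orientation: [-3.141, 0.001, 0.001]
contact_force: [-0.3, -0.3, -2.1]
grip_width: 0.0644
gripper_force: 40.3
```

{"fn": "apply_moves", "kwargs": {
  "rows": [
    [0,0,0,0,0,0],
    [0,0,0.05,0,0,0],
    [0,0,0.09,0,0,0],
    [0,0,0.108,0,0,0],
    [0,0,0.108,0,0,0]
  ]
}}

```text
clock: 10.72
tcp_pos: [0.4605, -0.3801, 0.0156]
orientation: [3.141, -0.001, 0.0]
contact_force: [0.1, 0.6, -1.9]
grip_width: 0.0644
gripper_force: 40.8
```

{"fn": "apply_moves", "kwargs": {
  "rows": [
    [0,0,0.006,0,0,0],
    [0,0,0.006,0,0,0]
  ]
}}

```text
clock: 10.98
tcp_pos: [0.461, -0.3805, 0.015]
orientation: [3.141, -0.001, 0.002]
contact_force: [-2.1, 1.5, 5.1]
grip_width: 0.0649
gripper_force: 41.4
```

{"fn": "apply_moves", "kwargs": {
  "rows": [
    [0,0,0,0,0,0],
    [0,0,0,0,0,0],
    [0,0,0,0,0,0]
  ],
  "claw": 1
}}

```text
clock: 11.35
tcp_pos: [0.4605, -0.3801, 0.0139]
orientation: [3.141, -0.001, 0.0]
contact_force: [0.1, 0.3, 0.4]
grip_width: 0.0856
gripper_force: 0.0
```

{"fn": "apply_moves", "kwargs": {
  "rows": [
    [0,0,-0.06,0,0,0],
    [0,0,-0.2,0,0,0],
    [0,0,-0.4,0,0,0],
    [0,0,-0.5,0,0,0]
  ]
}}

```text
clock: 11.85
tcp_pos: [0.4618, -0.381, 0.143]
orientation: [3.139, -0.001, 0.006]
contact_force: [-0.7, 0.6, 0.2]
grip_width: 0.0851
gripper_force: 0.0
```

{"fn": "apply_moves", "kwargs": {
  "rows": [
    [0.036,-0.24,0,0,0,0],
    [0.036,-0.48,0,0,0,0],
    [0.036,-0.72,0,0,0,0],
    [0.036,-0.96,0,0,0,0]
  ]
}}

```text
clock: 12.35
tcp_pos: [0.4698, -0.1383, 0.1401]
orientation: [3.141, -0.001, 0.003]
contact_force: [0.4, 1.1, -0.7]
grip_width: 0.0857
gripper_force: 0.0
```

{"fn": "apply_moves", "kwargs": {
  "rows": [
    [0,-0.24,0,0,0,0],
    [0,-0.48,0,0,0,0],
    [0,-0.57,0,0,0,0],
    [0,-0.57,0,0,0,0]
  ]
}}

```text
clock: 12.85
tcp_pos: [0.47, 0.0044, 0.1399]
orientation: [-3.141, -0.006, -0.002]
contact_force: [0.1, -0.5, -1.0]
grip_width: 0.0855
gripper_force: 0.0
```

```bash
python3 - <<'E'
from h import *
f=wrist("w4",[("can",.004),("coaster_cork",0),("mug_brown",.004)])
for t,z,sel,rad in [("can",.092,lambda e:e[:,1]>np.percentile(e[:,1],45),.0265),("coaster_cork",.004,lambda e:e[:,1]<np.percentile(e[:,1],55),.048)]:
    for d in r.outline_of(f,t)[:2]:
        c=cnt(d["pixels"]);print(t,d["rect"],circ(back(f,c[sel(c)],z),rad))
E
```

```text
tcp [0.47   0.0026 0.1397] [3.141e+00 1.000e-03 2.000e-03]
can [([274.0, 192.0], [470.0, 5.0], 0.89)]
coaster_cork []
mug_brown [([161.0, 192.0], [470.0, 122.0], 0.95), ([137.0, 40.0], [612.0, 130.0], 0.93), ([53.0, 341.0], [283.0, 274.0], 0.81)]
coaster_cork [229.4, 145.7, 93.1, 77.3] (array([467.5,   5.3]), np.float64(1.0))
coaster_cork [77.5, 163.6, 110.7, 117.6] (array([455.6, 143.7]), np.float64(6.6))
```

View pics/w4.png

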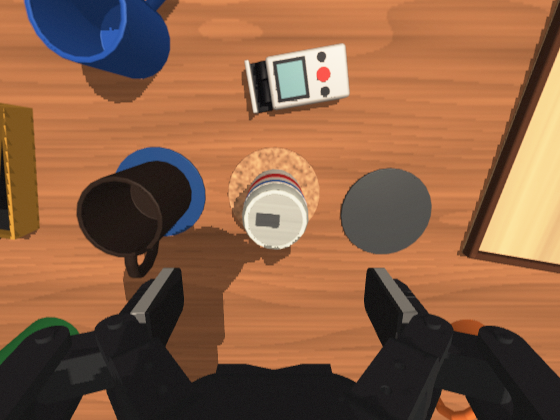

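{"fn": "apply_moves", "kwargs": {
  "rows": [
    [0,0,0.2,0,0,0],
    [0,0,0.4,0,0,0],
    [0,-0.004,0.5,0,0,0],
    [0,-0.004,0.508,0,0,0],
    [0,-0.004,0.508,0,0,0]
  ]
}}

```text
clock: 13.78
tcp_pos: [0.4704, 0.003, 0.0126]
orientation: [3.142, -0.002, 0.002]
contact_force: [-0.0, 0.4, -0.6]
grip_width: 0.0849
gripper_force: 0.0
```

{"fn": "apply_moves", "kwargs": {
  "rows": [
    [0,0,0,0,0,0],
    [0,0,0,0,0,0],
    [0,0,0,0,0,0],
    [0,0,0,0,0,0]
  ],
  "claw": 0,
  "newtons": 35
}}

```text
clock: 14.28
tcp_pos: [0.4706, 0.0033, 0.0131]
orientation: [3.141, -0.001, 0.003]
contact_force: [-1.1, 0.7, 6.5]
grip_width: 0.0522
gripper_force: 35.5
```

{"fn": "apply_moves", "kwargs": {
  "rows": [
    [0,0,-0.1,0,0,0],
    [0,0,-0.3,0,0,0],
    [0,0,-0.5,0,0,0],
    [0,0,-0.6,0,0,0]
  ]
}}

```text
clock: 14.78
tcp_pos: [0.4708, 0.0035, 0.165]
orientation: [3.142, -0.001, 0.007]
contact_force: [-0.3, 0.9, -2.5]
grip_width: 0.0523
gripper_force: 37.6
```

{"fn": "apply_moves", "kwargs": {
  "rows": [
    [0.02,0.12,0,0,0,0],
    [0.05,0.32,0,0,0,0],
    [0.09,0.53,0,0,0,0],
    [0.124,0.75,0,0,0,0],
    [0.124,0.95,0,0,0,0]
  ]
}}

```text
clock: 15.4
tcp_pos: [0.5006, -0.236, 0.1622]
orientation: [3.141, -0.001, 0.001]
contact_force: [0.6, 0.5, -1.4]
grip_width: 0.052
gripper_force: 37.6
```

{"fn": "apply_moves", "kwargs": {
  "rows": [
    [0,0.14,0,0,0,0],
    [0,0.14,0.1,0,0,0],
    [0,0.14,0.3,0,0,0],
    [0,0.14,0.48,0,0,0]
  ]
}}

```text
clock: 15.9
tcp_pos: [0.5002, -0.2692, 0.0409]
orientation: [3.141, -0.001, 0.001]
contact_force: [1.2, -0.8, -2.0]
grip_width: 0.0521
gripper_force: 37.6
```

{"fn": "apply_moves", "kwargs": {
  "rows": [
    [0,0,0,0,0,0],
    [0,0,0.05,0,0,0],
    [0,0,0.1,0,0,0],
    [0,0,0.11,0,0,0],
    [0,0,0.11,0,0,0]
  ]
}}

```text
clock: 16.52
tcp_pos: [0.5011, -0.2692, 0.0152]
orientation: [3.141, -0.001, 0.002]
contact_force: [-1.4, 1.3, 1.0]
grip_width: 0.0518
gripper_force: 38.2
```

{"fn": "apply_moves", "kwargs": {
  "rows": [
    [0,0,0.002,0,0,0],
    [0,0,0.002,0,0,0],
    [0,0,0.002,0,0,0],
    [0,0,0.002,0,0,0]
  ],
  "claw": 1
}}

```text
clock: 17.02
tcp_pos: [0.5005, -0.2692, 0.0139]
orientation: [3.142, -0.001, 0.0]
contact_force: [-0.3, -0.4, -0.2]
grip_width: 0.0853
gripper_force: 0.0
```

{"fn": "apply_moves", "kwargs": {
  "rows": [
    [0,0,-0.06,0,0,0],
    [0,0,-0.2,0,0,0],
    [0,0,-0.4,0,0,0],
    [0,0,-0.52,0,0,0]
  ]
}}

```text
clock: 17.52
tcp_pos: [0.5016, -0.2696, 0.1475]
orientation: [3.14, -0.001, 0.005]
contact_force: [-0.1, -0.8, 0.1]
grip_width: 0.0854
gripper_force: 0.0
```

{"fn": "apply_moves", "kwargs": {
  "rows": [
    [-0.03,-0.24,0,0,0,0],
    [-0.06,-0.48,0,0,0,0],
    [-0.09,-0.72,0,0,0,0],
    [-0.124,-0.96,0,0,0,0]
  ]
}}

```text
clock: 18.02
tcp_pos: [0.4697, -0.0273, 0.1452]
orientation: [3.141, -0.001, 0.003]
contact_force: [1.0, 0.9, 0.1]
grip_width: 0.0854
gripper_force: 0.0
```

{"fn": "apply_moves", "kwargs": {
  "rows": [
    [0,-0.24,0,0,0,0],
    [0,-0.48,0,0,0,0],
    [0,-0.616,0,0,0,0],
    [0,-0.616,0,0,0,0]
  ]
}}

```text
clock: 18.52
tcp_pos: [0.4698, 0.1283, 0.1451]
orientation: [-3.14, -0.008, -0.003]
contact_force: [-0.4, -0.2, -0.7]
grip_width: 0.0856
gripper_force: 0.0
```

```bash
python3 - <<'E'
from h import *
f=wrist("w5",[("mug_brown",.004),("recorder",0)])
for t,z,rad in [("coaster_cork",.004,.048),("coaster_slate",.004,.048)]:
    for d in r.outline_of(f,t)[:2]:
        c=cnt(d["pixels"]);print(t,d["rect"],circ(back(f,c,z),rad))
for d in r.outline_of(f,"mug_brown"):
    c=cnt(d["pixels"]);P=back(f,c,.092);s=P[:,0]>0
    print("brown",d["rect"],circ(P[(c[:,1]>np.percentile(c[:,1],35))&(c[:,1]<np.percentile(c[:,1],75))],.033))
for d in r.outline_of(f,"recorder")[:1]: print(hullmm(back(f,cnt(d["pixels"]),.026)))
E
```

```text
tcp [0.4698 0.1259 0.1448] [-3.141e+00 -3.000e-03 -2.000e-03]
mug_brown [([157.0, 338.0], [284.0, 273.0], 0.95), ([271.0, 41.0], [613.0, 132.0], 0.9), ([281.0, 191.0], [471.0, 121.0], 0.71)]
recorder [([422.0, 83.0], [577.0, -15.0], 0.66)]
coaster_cork [344.9, 148.6, 94.9, 84.7] (array([468.7,   5.7]), np.float64(0.7))
coaster_slate [452.2, 166.3, 93.0, 84.5] (array([ 448.2, -113.5]), np.float64(0.6))
brown [219.2, 0.0, 94.2, 78.6] (array([612.3, 133.5]), np.float64(0.9))
brown [83.2, 326.3, 95.7, 93.7] (array([307.1, 293.1]), np.float64(1.5))
brown [241.4, 161.3, 80.0, 115.3] (array([470. , 123.2]), np.float64(0.2))
brown [0.1, 73.9, 160.9, 195.5] (array([492.2, 301.1]), np.float64(24.1))
brown [373.7, 46.2, 114.3, 68.4] (array([570.3,  21.5]), np.float64(3.8))
(array([577.1, -11.4]), array([44.4, 94.8]), 9.1)
```

View pics/w5.png

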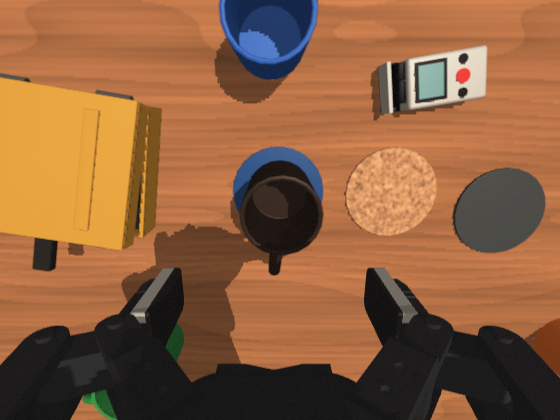

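{"fn": "apply_moves", "kwargs": {
  "rows": [
    [0,0.011,0.2,0,0,0],
    [0,0.011,0.4,0,0,0],
    [0,0.011,0.5,0,0,0],
    [0,0.011,0.528,0,0,0],
    [0,0.011,0.528,0,0,0]
  ]
}}

```text
clock: 19.5
tcp_pos: [0.4701, 0.1219, 0.0122]
orientation: [3.142, -0.002, 0.0]
contact_force: [-0.2, 0.4, -0.2]
grip_width: 0.0853
gripper_force: 0.0
```

{"fn": "apply_moves", "kwargs": {
  "rows": [
    [0,0,0,0,0,0],
    [0,0,0,0,0,0],
    [0,0,0,0,0,0]
  ],
  "claw": 0,
  "newtons": 35
}}

```text
clock: 19.88
tcp_pos: [0.471, 0.1225, 0.0134]
orientation: [-3.141, 0.001, -0.004]
contact_force: [-1.7, 0.2, 6.6]
grip_width: 0.0646
gripper_force: 37.9
```

{"fn": "apply_moves", "kwargs": {
  "rows": [
    [0,0,-0.1,0,0,0],
    [0,0,-0.3,0,0,0],
    [0,0,-0.5,0,0,0],
    [0,0,-0.6,0,0,0]
  ]
}}

```text
clock: 20.38
tcp_pos: [0.4708, 0.1225, 0.1651]
orientation: [-3.141, 0.001, -0.007]
contact_force: [0.2, -0.6, -3.0]
grip_width: 0.0647
gripper_force: 40.8
```

{"fn": "apply_moves", "kwargs": {
  "rows": [
    [0.03,0.12,0,0,0,0],
    [0.07,0.32,0,0,0,0],
    [0.12,0.53,0,0,0,0],
    [0.17,0.75,0,0,0,0],
    [0.22,0.95,0,0,0,0]
  ]
}}

```text
clock: 21.0
tcp_pos: [0.5244, -0.1175, 0.1623]
orientation: [3.141, -0.002, 0.001]
contact_force: [-0.1, 0.6, -2.7]
grip_width: 0.0645
gripper_force: 40.8
```

{"fn": "apply_moves", "kwargs": {
  "rows": [
    [0.05,0.22,0,0,0,0],
    [0.1,0.44,0,0,0,0],
    [0.15,0.66,0,0,0,0],
    [0.19,0.86,0,0,0,0],
    [0.212,0.98,0,0,0,0]
  ]
}}

```text
clock: 21.62
tcp_pos: [0.5765, -0.3639, 0.1618]
orientation: [3.141, -0.006, -0.001]
contact_force: [-0.2, 0.7, -2.0]
grip_width: 0.065
gripper_force: 40.8
```

{"fn": "apply_moves", "kwargs": {
  "rows": [
    [0,0.082,0,0,0,0],
    [0,0.082,0.1,0,0,0],
    [0,0.082,0.3,0,0,0],
    [0,0.082,0.48,0,0,0]
  ]
}}

```text
clock: 22.12
tcp_pos: [0.5772, -0.3799, 0.0409]
orientation: [-3.141, -0.001, -0.0]
contact_force: [0.4, 0.2, -2.8]
grip_width: 0.0648
gripper_force: 40.7
```

{"fn": "apply_moves", "kwargs": {
  "rows": [
    [0,0,0,0,0,0],
    [0,0,0.05,0,0,0],
    [0,0,0.1,0,0,0],
    [0,0,0.11,0,0,0],
    [0,0,0.11,0,0,0]
  ]
}}

```text
clock: 22.75
tcp_pos: [0.578, -0.3811, 0.0155]
orientation: [3.141, -0.001, 0.002]
contact_force: [0.0, 1.6, 2.2]
grip_width: 0.0647
gripper_force: 41.5
```

{"fn": "apply_moves", "kwargs": {
  "rows": [
    [0,0,0.002,0,0,0],
    [0,0,0.002,0,0,0],
    [0,0,0.002,0,0,0],
    [0,0,0.002,0,0,0]
  ],
  "claw": 1
}}

```text
clock: 23.25
tcp_pos: [0.5775, -0.381, 0.0139]
orientation: [3.142, -0.001, 0.0]
contact_force: [-0.9, -0.5, -0.8]
grip_width: 0.0854
gripper_force: 0.0
```

{"fn": "apply_moves", "kwargs": {
  "rows": [
    [0,0,-0.06,0,0,0],
    [0,0,-0.2,0,0,0],
    [0,0,-0.4,0,0,0],
    [0,0,-0.58,0,0,0]
  ]
}}

```text
clock: 23.75
tcp_pos: [0.5777, -0.3811, 0.1619]
orientation: [3.141, -0.001, 0.002]
contact_force: [0.5, -0.3, 0.5]
grip_width: 0.0856
gripper_force: 0.0
```

{"fn": "apply_moves", "kwargs": {
  "rows": [
    [-0.05,-0.24,0,0,0,0],
    [-0.1,-0.48,0,0,0,0],
    [-0.15,-0.72,0,0,0,0],
    [-0.2,-0.96,0,0,0,0]
  ]
}}

```text
clock: 24.25
tcp_pos: [0.5275, -0.1391, 0.1603]
orientation: [3.141, -0.001, 0.003]
contact_force: [0.9, 0.6, 0.1]
grip_width: 0.0854
gripper_force: 0.0
```

{"fn": "apply_moves", "kwargs": {
  "rows": [
    [-0.05,-0.24,0,0,0,0],
    [-0.1,-0.48,0,0,0,0],
    [-0.15,-0.72,0,0,0,0],
    [-0.2,-0.96,0,0,0,0]
  ]
}}

```text
clock: 24.75
tcp_pos: [0.4777, 0.101, 0.1603]
orientation: [-3.142, 0.001, -0.004]
contact_force: [0.2, 1.0, 0.2]
grip_width: 0.0854
gripper_force: 0.0
```

{"fn": "apply_moves", "kwargs": {
  "rows": [
    [-0.05,-0.24,0,0,0,0],
    [-0.1,-0.48,0,0,0,0.0],
    [-0.15,-0.72,0,0,0,0],
    [-0.2,-0.88,0,0,0,0.096],
    [-0.232,-0.88,0,0,0,0.096]
  ]
}}

```text
clock: 25.38
tcp_pos: [0.4185, 0.3234, 0.1602]
orientation: [-3.13, 0.23, -0.001]
contact_force: [-0.2, -0.5, -0.7]
grip_width: 0.0853
gripper_force: 0.0
```

```bash
python3 - <<'E'
from h import *
f=wrist("w6",[("case_nest",.012),("case_lid",.05)])
g=r.grab_frame("scene")
for t,z,rad in [("coaster_blue",.004,.048)]:
  for ff in (f,g):
    for d in r.outline_of(ff,t)[:1]:
        c=cnt(d["pixels"]);print(t,d["rect"],circ(back(ff,c,z),rad))
for t in ["mug_brown","mug_cream","can"]: print(t,[back(g,d["point"],.006)[0].round(3)[:2].tolist() for d in r.landmark_of(g,t)])
E
```

```text
tcp [0.418  0.3208 0.1597] [-3.133  0.23  -0.   ]
case_nest []Traceback (most recent call last):
  File "<stdin>", line 2, in <module>
  File "h.py", line 27, in wrist
    print(t,[(np.round(d["point"]).tolist(),np.round(back(f,d["point"],z)[0,:2]*1000).tolist(),round(d["conf"],2)) for d in r.landmark_of(f,t)])
                                                                                                                            ~~~~~~~~~~~~~^^^^^
ValueError: it knows: can, case_nest, coaster_blue, coaster_cork, coaster_slate, mug_brown, mug_cream, recorder, tray
```

View pics/w6.png

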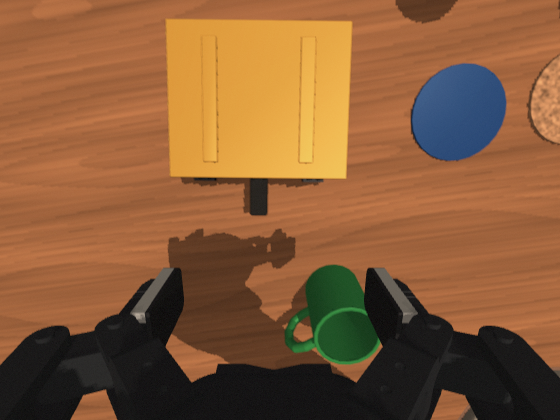

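```bash
cat > cs.py <<'E'
from h import *
def casefit(fr,x0=(.5,.33,-.15,.1)):
    hsv=cv2.cvtColor(fr["pixels"],cv2.COLOR_RGB2HSV).astype(int);m=(hsv[...,0]>17)&(hsv[...,0]<28)&(hsv[...,1]>150)&(hsv[...,2]>185)
    c=cnt(cv2.morphologyEx(m.astype(np.uint8),cv2.MORPH_CLOSE,np.ones((7,7))))
    q=cv2.approxPolyDP(c,12,True)[:,0].astype(float);print("quad",q.tolist());return q
def model(v,pts):
    x,y,a,t=v;h=np.array([.063,0,.034]);o=[]
    for (u,w,z) in pts: o.append(h+[-u*np.cos(t)+z*np.sin(t),w,u*np.sin(t)+z*np.cos(t)])
    o=np.array(o);R2=np.array([[np.cos(a),-np.sin(a)],[np.sin(a),np.cos(a)]])
    o[:,:2]=o[:,:2]@R2.T+[x,y];return o
E
python3 - <<'E'
from cs import *
f=r.grab_frame("wrist")
q=casefit(f)
hsv=cv2.cvtColor(f["pixels"],cv2.COLOR_RGB2HSV).astype(int)
k=np.zeros(hsv.shape[:2],bool);k[182:230,235:285]=hsv[182:230,235:285,2]<45
c=cnt(k);x,y,w,h=cv2.boundingRect(c);print("tab",x,y,w,h)
if len(q)==4:
    q=q[np.argsort(q[:,1])];top=q[:2][np.argsort(q[:2,0])];bot=q[2:][np.argsort(q[2:,0])]
    pts=[(0,.075,.024),(0,-.075,.024),(.126,.075,.024),(.126,-.075,.024),(.160,0,.006)]
    obs=np.vstack([top,bot,[[x+w/2-.5,y+h-1]]])
    s=least_squares(lambda v:(proj(f,model(v,pts))-obs).ravel(),(.5,.33,-.15,.1));print(s.x.round(4),s.fun.reshape(-1,2).round(1).tolist())
    tab=model(s.x,[(.150,0,.006)])[0];print("tab150",tab.round(4),"yaw",s.x[2])
    go([tab[0],tab[1],tab[2]-.05],s.x[2])
g=r.grab_frame("scene")
for ff in (f,g):
    for d in r.outline_of(ff,"coaster_blue")[:1]: print("blue",d["rect"],circ(back(ff,cnt(d["pixels"]),.004),.048))
for t in ["mug_brown","mug_cream","can"]: print(t,[back(g,d["point"],.006)[0].round(3)[:2].tolist() for d in r.landmark_of(g,t)])
E
```

```text
quad [[159.0, 23.0], [166.0, 176.0], [339.0, 179.0], [345.0, 23.0], [173.0, 21.0], [169.0, 41.0]]
tab 245 182 17 34
blue [407.6, 65.6, 92.4, 96.4] (array([468.5, 125.2]), np.float64(0.4))
blue [308.4, 229.2, 41.2, 33.6] (array([470.1, 122.9]), np.float64(0.6))
mug_brown [[0.619, 0.128], [0.576, -0.381], [0.282, 0.262]]
mug_cream [[0.453, -0.389], [0.281, -0.228]]
can [[0.496, -0.273]]
```

```bash
python3 - <<'E'
from cs import *
f=r.grab_frame("wrist")
obs=np.array([[159.5,21],[345.,21.5],[166,177],[339.5,179],[253,215]])
pts=[(0,.075,.024),(0,-.075,.024),(.126,.075,.024),(.126,-.075,.024),(.160,0,.006)]
s=least_squares(lambda v:(proj(f,model(v,pts))-obs).ravel(),(.5,.33,-.15,.1));print(s.x.round(4),s.fun.reshape(-1,2).round(1).tolist())
for u in (.126,.150): print(u,model(s.x,[(u,0,.006)])[0].round(4))
g=r.grab_frame("side");Ls=r.landmark_of(g,"case_nest");print([back(g,d["point"],.012)[0].round(3) for d in Ls])
go([*model(s.x,[(.150,0,.006)])[0][:2],.05],s.x[2])
E
```

```text
[ 0.5049  0.3236 -0.1617  0.1387] [[-1.3, -1.2], [1.0, -0.0], [-0.4, 1.4], [-0.1, 0.8], [0.9, -0.4]]
0.126 [0.4448 0.3334 0.0574]
0.15 [0.4213 0.3372 0.0607]
[array([0.502, 0.334, 0.012])]
row [-0.007, -0.073, 0.436, 0.0, -0.0, 0.006]
```

{"fn": "apply_moves", "kwargs": {
  "rows": [
    [-0.007,-0.073,0.2,0,0,0.006],
    [-0.007,-0.073,0.4,0,0,0.006],
    [-0.007,-0.073,0.56,0,0,0.006],
    [-0.007,-0.073,0.62,0,0,0.006],
    [-0.007,-0.073,0.62,0,0,0.006]
  ]
}}

```text
clock: 26.6
tcp_pos: [0.4207, 0.3374, 0.0036]
orientation: [3.131, -0.252, -0.001]
contact_force: [0.3, -0.2, 1.0]
grip_width: 0.085
gripper_force: 0.0
```

{"fn": "apply_moves", "kwargs": {
  "rows": [
    [0,0,0,0,0,0],
    [0,0,0,0,0,0],
    [0,0,0,0,0,0],
    [0,0,0,0,0,0],
    [0,0,0,0,0,0]
  ],
  "claw": 0,
  "newtons": 30
}}

```text
clock: 27.22
tcp_pos: [0.4212, 0.3379, 0.0042]
orientation: [-3.131, 0.252, -0.001]
contact_force: [0.6, 1.1, 1.9]
grip_width: 0.0157
gripper_force: 33.3
```

```bash
python3 - <<'E'
from h import *
o=r.get_obs();print(o["grip_width"],o["gripper_force"],o["contact_force"],pose()[0])
v=np.array([.5049,.3236]);a=-.1617
# arc offsets from theta0 in tool axes (x along case x, z down), scaled
p=lambda t:np.array([-.150*np.cos(t)+.006*np.sin(t),.150*np.sin(t)+.006*np.cos(t)])
for t in np.arange(.139,1.80,.11): d=(p(t)-p(.139))/.25;print(round(t,2),d.round(3).tolist())
E
```

```text
0.01574473392676429 33.287946581840515 [0.59191719 1.09912349 1.94757044] [0.42118605 0.33792623 0.00421449]
0.14 [0.0, 0.0]
0.25 [0.015, 0.064]
0.36 [0.038, 0.126]
0.47 [0.067, 0.186]
0.58 [0.102, 0.242]
0.69 [0.143, 0.293]
0.8 [0.19, 0.34]
0.91 [0.241, 0.381]
1.02 [0.297, 0.417]
1.13 [0.356, 0.446]
1.24 [0.418, 0.468]
1.35 [0.482, 0.484]
1.46 [0.548, 0.492]
1.57 [0.614, 0.493]
1.68 [0.68, 0.487]
1.79 [0.744, 0.474]
```

{"fn": "apply_moves", "kwargs": {
  "rows": [
    [0.015,0,-0.064,0,0,0],
    [0.038,0,-0.126,0,0,0],
    [0.067,0,-0.186,0,0,0],
    [0.102,0,-0.242,0,0,0],
    [0.143,0,-0.293,0,0,0]
  ]
}}

```text
clock: 27.85
tcp_pos: [0.457, 0.3321, 0.0783]
orientation: [-3.13, 0.252, -0.001]
contact_force: [4.8, 4.7, -8.7]
grip_width: 0.0155
gripper_force: 30.5
```

{"fn": "apply_moves", "kwargs": {
  "rows": [
    [0.047,0,-0.047,0,0,0],
    [0.098,0,-0.088,0,0,0],
    [0.154,0,-0.124,0,0,0],
    [0.213,0,-0.153,0,0,0],
    [0.275,0,-0.175,0,0,0]
  ]
}}

```text
clock: 28.48
tcp_pos: [0.5234, 0.3214, 0.1214]
orientation: [-3.131, 0.251, 0.003]
contact_force: [-0.3, 5.8, -5.7]
grip_width: 0.0154
gripper_force: 29.3
```

{"fn": "apply_moves", "kwargs": {
  "rows": [
    [0.064,0,-0.016,0,0,0],
    [0.13,0,-0.024,0,0,0],
    [0.196,0,-0.025,0,0,0],
    [0.262,0,-0.019,0,0,0],
    [0.326,0,-0.006,0,0,0]
  ]
}}

```text
clock: 29.1
tcp_pos: [0.6043, 0.3085, 0.1228]
orientation: [-3.131, 0.251, 0.003]
contact_force: [-2.1, 5.8, -1.0]
grip_width: 0.0154
gripper_force: 29.4
```

```bash
python3 - <<'E'
from h import *
o=r.get_obs();print(o["grip_width"],o["gripper_force"],o["contact_force"],pose()[0])
g=r.grab_frame("scene");h=r.grab_frame("side")
cv2.imwrite("pics/open.png",np.hstack([g["pixels"][130:350,280:520],h["pixels"][200:420,110:350]])[:,:,::-1])
E
```

```text
0.015409162335453828 29.413071870803833 [-2.14054972  5.83447502 -1.04388995] [0.60427416 0.30849833 0.12282914]
```

View pics/open.png

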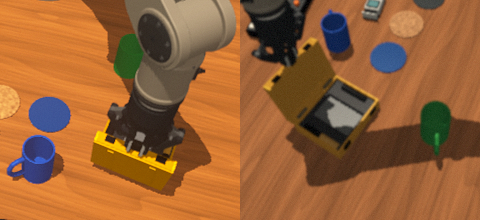

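{"fn": "apply_moves", "kwargs": {
  "rows": [
    [0,0,0,0,0,0],
    [0,0,0,0,0,0],
    [0,0,0,0,0,0]
  ],
  "claw": 1
}}

```text
clock: 29.58
tcp_pos: [0.6047, 0.3068, 0.1225]
orientation: [3.13, -0.253, 0.0]
contact_force: [-0.1, 0.2, -0.5]
grip_width: 0.0688
gripper_force: 0.0
```

{"fn": "apply_moves", "kwargs": {
  "rows": [
    [0,0,-0.08,0,0,0],
    [0,0,-0.24,0,0,0],
    [0,0,-0.24,0,0,0]
  ]
}}

```text
clock: 29.95
tcp_pos: [0.6068, 0.3094, 0.188]
orientation: [-3.127, 0.252, -0.011]
contact_force: [-0.2, 1.0, 0.5]
grip_width: 0.0856
gripper_force: 0.0
```

{"fn": "apply_moves", "kwargs": {
  "rows": [
    [0.02,0.2,0,0,0,0],
    [0.04,0.44,0,0,0,0],
    [0.06,0.68,0,0,0,0],
    [0.08,0.92,0,0,0,0]
  ]
}}

```text
clock: 30.45
tcp_pos: [0.5872, 0.0754, 0.1832]
orientation: [3.131, -0.252, 0.001]
contact_force: [1.3, 0.4, -0.3]
grip_width: 0.0859
gripper_force: 0.0
```

{"fn": "apply_moves", "kwargs": {
  "rows": [
    [0.02,0.2,0,0,0,-0.11],
    [0.02,0.36,0,0,0,-0.23],
    [0.02,0.36,0,0,0,-0.35],
    [0.02,0.36,0,0,0,-0.47],
    [0.02,0.36,0,0,0,-0.59]
  ]
}}

```text
clock: 31.08
tcp_pos: [0.5779, -0.0125, 0.1831]
orientation: [2.912, 1.176, 0.001]
contact_force: [-0.0, 0.1, 0.4]
grip_width: 0.0855
gripper_force: 0.0
```

{"fn": "apply_moves", "kwargs": {
  "rows": [
    [0,0,0,0,0,-0.11],
    [0,0,0,0,0,-0.23],
    [0,0,0,0,0,-0.35],
    [0,0,0,0,0,-0.47],
    [0,0,0,0,0,-0.58]
  ]
}}

```text
clock: 31.7
tcp_pos: [0.5779, -0.0124, 0.183]
orientation: [2.098, 2.338, -0.0]
contact_force: [0.4, -0.3, -0.3]
grip_width: 0.0853
gripper_force: 0.0
```

```bash
python3 - <<'E'
from h import *
f=wrist("w7",[("recorder",0)]);print(r.get_obs()["joints"])
for d in r.outline_of(f,"recorder")[:1]:
    c=cnt(d["pixels"]);print(d["rect"],hullmm(back(f,c,.026)),hullmm(back(f,c,.016)))
g=r.grab_frame("scene");h=r.grab_frame("side")
for ff in (g,h):
    L=r.landmark_of(ff,"case_nest");print("nest",[(back(ff,d["point"],.012)[0].round(4)[:2].tolist(),round(d["conf"],2)) for d in L])
E
```

```text
tcp [ 0.5779 -0.0125  0.1829] [ 2.09   2.344 -0.   ]
recorder []
[ 0.46801463  0.41794362 -0.71557999  1.76690632  0.30830664  1.07159808
 -0.25139069]
[247.0, 151.1, 48.1, 80.1] (array([578.4, -13.6]), array([44.9, 91.1]), 9.4) (array([578.6, -15.8]), array([46.2, 93.8]), 9.4)
nest [([0.4471, -0.1081], 0.64)]
nest [([0.5028, 0.3277], 0.73)]
```

{"fn": "apply_moves", "kwargs": {
  "rows": [
    [-0.2,0,0,0,0,-0.031],
    [-0.3,0,0.2,0,0,-0.031],
    [-0.3,0,0.45,0,0,-0.031],
    [-0.3,0,0.7,0,0,-0.031],
    [-0.3,0,0.84,0,0,-0.031]
  ],
  "claw": 0.55
}}

```text
clock: 32.67
tcp_pos: [0.5836, -0.0869, -0.0308]
orientation: [-2.048, -2.379, 0.004]
contact_force: [0.5, 0.1, 0.3]
grip_width: 0.0471
gripper_force: 0.0
```

{"fn": "apply_moves", "kwargs": {
  "rows": [
    [0,0,0.01,0,0,0],
    [0,0,0.02,0,0,0],
    [0,0,0.02,0,0,0]
  ]
}}

```text
clock: 33.05
tcp_pos: [0.5871, -0.0869, -0.0308]
orientation: [2.046, 2.38, 0.003]
contact_force: [0.3, 0.1, 0.6]
grip_width: 0.0474
gripper_force: 0.0
```

{"fn": "apply_moves", "kwargs": {
  "rows": [
    [0,0,0.012,0,0,0],
    [0,0,0.012,0,0,0]
  ]
}}

```text
clock: 33.3
tcp_pos: [0.5859, -0.087, -0.0351]
orientation: [2.048, 2.382, 0.0]
contact_force: [-0.1, 0.4, 0.1]
grip_width: 0.0467
gripper_force: 0.0
```

{"fn": "apply_moves", "kwargs": {
  "rows": [
    [0,0,0.012,0,0,0],
    [0,0,0.012,0,0,0]
  ]
}}

```text
clock: 33.55
tcp_pos: [0.5854, -0.0868, -0.0388]
orientation: [-2.048, -2.382, 0.0]
contact_force: [-0.2, 0.7, -0.5]
grip_width: 0.0468
gripper_force: 0.0
```

{"fn": "apply_moves", "kwargs": {
  "rows": [
    [0,0,0.008,0,0,0],
    [0,0,0.008,0,0,0]
  ]
}}

```text
clock: 33.8
tcp_pos: [0.5857, -0.0868, -0.0403]
orientation: [2.048, 2.382, -0.0]
contact_force: [-1.1, -0.6, 4.2]
grip_width: 0.0462
gripper_force: 2.1
```

{"fn": "apply_moves", "kwargs": {
  "rows": [
    [0,0,0.008,0,0,0],
    [0,0,0.008,0,0,0]
  ]
}}

```text
clock: 34.05
tcp_pos: [0.5858, -0.0868, -0.0404]
orientation: [2.047, 2.382, -0.002]
contact_force: [-9.0, -1.3, 23.1]
grip_width: 0.0469
gripper_force: 11.7
```

{"fn": "apply_moves", "kwargs": {
  "rows": [
    [0,0,0.006,0,0,0],
    [0,0,0.006,0,0,0]
  ]
}}

```text
clock: 34.3
tcp_pos: [0.5859, -0.0869, -0.0405]
orientation: [2.047, 2.381, -0.003]
contact_force: [-12.6, -0.5, 37.6]
grip_width: 0.0468
gripper_force: 18.7
```

{"fn": "apply_moves", "kwargs": {
  "rows": [
    [0,0,-0.1,0,0,0],
    [0,0,-0.24,0,0,0],
    [0.15,0.006,-0.24,0,0,0],
    [0.294,0.012,-0.24,0,0,-0.008],
    [0.294,0.012,-0.24,0,0,-0.008]
  ],
  "claw": 1
}}

```text
clock: 34.92
tcp_pos: [0.5772, -0.0095, 0.0163]
orientation: [-2.025, -2.4, -0.003]
contact_force: [-0.2, 0.3, -0.5]
grip_width: 0.0856
gripper_force: 0.0
```

{"fn": "apply_moves", "kwargs": {
  "rows": [
    [0,0,0.08,0,0,0],
    [0,0,0.14,0,0,0],
    [0,0,0.163,0,0,0],
    [0,0,0.163,0,0,0]
  ]
}}

```text
clock: 35.42
tcp_pos: [0.577, -0.0141, -0.0257]
orientation: [-2.033, -2.394, 0.002]
contact_force: [0.1, 0.8, 0.4]
grip_width: 0.0852
gripper_force: 0.0
```

{"fn": "apply_moves", "kwargs": {
  "rows": [
    [0,0,0,0,0,0],
    [0,0,0,0,0,0],
    [0,0,0,0,0,0],
    [0,0,0,0,0,0]
  ],
  "claw": 0,
  "newtons": 40
}}

```text
clock: 35.92
tcp_pos: [0.578, -0.0137, -0.0242]
orientation: [2.032, 2.395, 0.001]
contact_force: [-2.1, 0.1, 5.4]
grip_width: 0.043
gripper_force: 41.6
```

{"fn": "apply_moves", "kwargs": {
  "rows": [
    [0,0,-0.06,0,0,0],
    [0,0,-0.2,0,0,0],
    [0,0,-0.4,0,0,0],
    [0,0,-0.54,0,0,0]
  ]
}}

```text
clock: 36.42
tcp_pos: [0.5779, -0.0134, 0.1128]
orientation: [2.031, 2.395, 0.002]
contact_force: [-0.0, -0.8, -1.4]
grip_width: 0.0429
gripper_force: 41.1
```

{"fn": "apply_moves", "kwargs": {
  "rows": [
    [0.1,-0.03,0,0,0,0],
    [0.3,-0.1,0,0,0,0],
    [0.5,-0.17,0,0,0,0],
    [0.705,-0.24,0,0,0,0]
  ]
}}

```text
clock: 36.92
tcp_pos: [0.4886, 0.1516, 0.1108]
orientation: [2.033, 2.395, 0.0]
contact_force: [0.2, 0.8, -2.5]
grip_width: 0.0428
gripper_force: 41.1
```

{"fn": "apply_moves", "kwargs": {
  "rows": [
    [0,0,0,0,0,-0.11],
    [0,0,0,0,0,-0.23],
    [0,0,0,0,0,-0.35],
    [0,0,0,0,0,-0.47],
    [0,0,0,0,0,-0.59]
  ]
}}

```text
clock: 37.55
tcp_pos: [0.4894, 0.1503, 0.1107]
orientation: [0.744, 3.052, -0.001]
contact_force: [-0.8, 0.2, -0.6]
grip_width: 0.0427
gripper_force: 41.1
```

{"fn": "apply_moves", "kwargs": {
  "rows": [
    [0,0,0,0,0,-0.1],
    [0,0,0,0,0,-0.2],
    [0,0,0,0,0,-0.2]
  ]
}}

```text
clock: 37.92
tcp_pos: [0.4894, 0.1502, 0.1104]
orientation: [-0.27, -3.13, 0.0]
contact_force: [0.5, -0.1, -0.4]
grip_width: 0.0429
gripper_force: 41.1
```

```bash
python3 - <<'E'
from h import *
f=wrist("w8",[]);o=r.get_obs();print(o["grip_width"],np.round(o["joints"],2))
print(r.outline_of(f,"case_nest")[:1] and r.outline_of(f,"case_nest")[0]["rect"])
L=r.landmark_of(f,"case_nest");print("nest",[(np.round(d["point"]),back(f,d["point"],.012)[0].round(4)[:2].tolist(),round(d["conf"],2)) for d in L])
for n in("side","scene"):
    h=r.grab_frame(n);L=r.landmark_of(h,"case_nest");print("nest",[(back(h,d["point"],.012)[0].round(4)[:2].tolist(),round(d["conf"],2)) for d in L])
go([.46,.331,.11],np.pi-.16)
E
```

```text
tcp [0.4895 0.1503 0.1104] [-0.272 -3.13   0.   ]
0.04295854402503144 [ 0.39  0.51 -1.03  1.97  0.54  0.96  0.49]
[369.7, 106.0, 188.8, 304.8]
nest [(array([463., 183.]), [0.5015, 0.3242], 0.96)]
nest [([0.5013, 0.3293], 0.66)]
nest [([0.4954, 0.3207], 0.93)]
row [0.24, 0.691, 0.001, -0.0, 0.0, -0.007]
```

{"fn": "apply_moves", "kwargs": {
  "rows": [
    [0.02,0.15,0,0,0,0],
    [0.04,0.35,0,0,0,0],
    [0.07,0.55,0,0,0,-0.004],
    [0.07,0.694,0,0,0,-0.004],
    [0.07,0.694,0,0,0,-0.004]
  ]
}}

```text
clock: 38.95
tcp_pos: [0.5009, 0.3283, 0.1105]
orientation: [-0.251, -3.131, -0.004]
contact_force: [-0.5, -0.7, -2.1]
grip_width: 0.0429
gripper_force: 41.2
```

```bash
python3 - <<'E'
from h import *
f=wrist("w9",[("case_nest",.012)])
q=proj(f,[[.503,.3245,.024]]);print(q)
E
```

```text
tcp [0.5012 0.3257 0.11  ] [-2.550e-01 -3.131e+00 -1.000e-03]
case_nest []
[[268.8963947  207.98756163]]
```

View pics/w9.png

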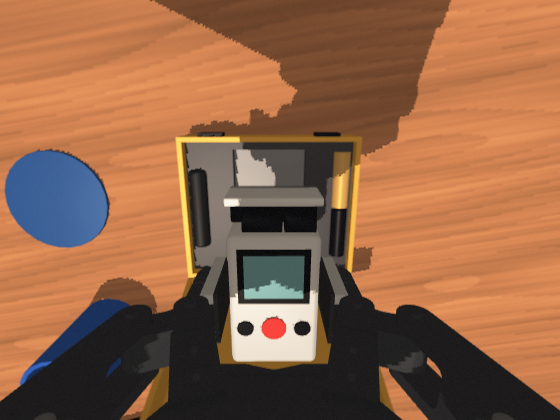

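```bash
python3 - <<'E'
from h import *
f=r.grab_frame("wrist");im=f["pixels"];hsv=cv2.cvtColor(im,cv2.COLOR_RGB2HSV).astype(int)
m=(hsv[...,0]>17)&(hsv[...,0]<30)&(hsv[...,1]>150)
L=[];Rr=[]
for y in range(145,255,10):
    xs=np.where(m[y,140:400])[0]+140; xs=xs[(xs<215)|(xs>325)]
    L.append((xs.min(),y));Rr.append((xs.max(),y))
ys=[np.where(m[110:170,x])[0].min()+110 for x in range(190,345,20)];print(ys)
print(L[::3],Rr[::3])
Pl=back(f,L,.034);Pr=back(f,Rr,.034);Pf=back(f,list(zip(range(190,345,20),ys)),.034)
a=np.polyfit(np.r_[Pl[:,0],Pr[:,0]-0],np.r_[Pl[:,1],Pr[:,1]],1) if 0 else None
sl=[np.polyfit(P[:,0],P[:,1],1) for P in (Pl,Pr)];print("side slopes deg",[np.degrees(np.arctan(s[0])).round(1) for s in sl],"y at x=.5",[np.polyval(s,.5).round(4) for s in sl])
sf=np.polyfit(Pf[:,1],Pf[:,0],1);print("front",np.degrees(np.arctan(sf[0])).round(1),"x at y=.33",np.polyval(sf,.33).round(4))
# recess: dark/bright profile
for y in (160,175): print(y,[int(v) for v in im[y,215:325:3].mean(1)])
print([int(v) for v in im[136:170,250].mean(1)])
q=pose();print(q[0],2*np.degrees(np.arctan2(q[1].as_rotvec()[1],q[1].as_rotvec()[0]))%360)
# recorder outline at top height in hand
tipz=q[0][2]+.0403;d=r.outline_of(f,"recorder")
if d: c=cnt(d[0]["pixels"]);print(d[0]["rect"],hullmm(back(f,c,tipz+.010)))
E
```

```text
Traceback (most recent call last):
ValueError: zero-size array to reduction operation minimum which has no identity
```

```bash
python3 - <<'E'
from h import *
f=r.grab_frame("wrist");im=f["pixels"];hsv=cv2.cvtColor(im,cv2.COLOR_RGB2HSV).astype(int)
m=(hsv[...,0]>17)&(hsv[...,0]<30)&(hsv[...,1]>150)
L=[];Rr=[]
for y in range(145,255,6):
    xs=np.where(m[y,140:400])[0]+140
    l=xs[xs<205];g=xs[xs>335]
    if len(l):L.append((l.min(),y))
    if len(g):Rr.append((g.max(),y))
F=[]
for x in range(190,345,6):
    w=np.where(m[115:165,x])[0]
    if len(w):F.append((x,w.min()+115))
print(L[::4],Rr[::4],F[::4])
for n,E in(("L",L),("R",Rr)):
    P=back(f,E,.034);s=np.polyfit(P[:,0],P[:,1],1);print(n,np.degrees(np.arctan(s[0])).round(1),"y at .5",np.polyval(s,.5).round(4))
P=back(f,F,.034);s=np.polyfit(P[:,1],P[:,0],1);print("front",np.degrees(np.arctan(s[0])).round(1),"x at y=.33",np.polyval(s,.33).round(4))
for y in (160,175): print(y,[int(v) for v in im[y,215:325:3].mean(1)])
print([int(v) for v in im[136:170,250].mean(1)])
q=pose();print(q[0],2*np.degrees(np.arctan2(q[1].as_rotvec()[1],q[1].as_rotvec()[0]))%360)
d=r.outline_of(f,"recorder")
if d: c=cnt(d[0]["pixels"]);print(d[0]["rect"],hullmm(back(f,c,q[0][2]+.050)))
E
```

```text
[(np.int64(183), 145), (np.int64(189), 169), (np.int64(193), 193), (np.int64(189), 217), (np.int64(191), 241)] [(np.int64(366), 145), (np.int64(365), 169), (np.int64(364), 193), (np.int64(362), 217), (np.int64(360), 241)] [(190, np.int64(135)), (214, np.int64(135)), (238, np.int64(134)), (268, np.int64(136)), (298, np.int64(136))]
L -8.9 y at .5 0.2518
R -8.1 y at .5 0.4008
front 10.0 x at y=.33 0.4412
160 [119, 120, 121, 119, 122, 120, 119, 120, 62, 149, 187, 186, 187, 144, 185, 80, 142, 80, 80, 81, 80, 79, 80, 83, 82, 80, 80, 80, 80, 81, 79, 82, 31, 41, 41, 40, 41]
175 [125, 124, 125, 125, 125, 124, 125, 123, 115, 79, 192, 190, 190, 190, 187, 187, 186, 183, 184, 182, 80, 79, 78, 78, 79, 79, 79, 78, 80, 80, 80, 80, 36, 40, 41, 42, 42]
[101, 100, 102, 88, 58, 42, 42, 42, 42, 41, 42, 60, 78, 82, 82, 81, 81, 131, 175, 185, 185, 185, 184, 186, 187, 187, 186, 186, 187, 188, 187, 188, 187, 187]
[0.50201585 0.32278127 0.10976163] 170.50574469557313
[222.0, 185.3, 103.3, 180.8] (array([501.5, 323.6]), array([44.1, 93.4]), 80.5)
```

{"fn": "apply_moves", "kwargs": {
  "rows": [
    [-0.01,0.013,0.06,0,0,0],
    [-0.01,0.013,0.2,0,0,0],
    [-0.01,0.013,0.33,0,0,0],
    [-0.01,0.013,0.42,0,0,0],
    [-0.01,0.013,0.44,0,0,0]
  ]
}}

```text
clock: 39.83
tcp_pos: [0.5041, 0.3262, -0.0016]
orientation: [-0.258, -3.129, 0.003]
contact_force: [0.2, -0.2, -1.0]
grip_width: 0.0429
gripper_force: 41.2
```

{"fn": "apply_moves", "kwargs": {
  "rows": [
    [0,0,0.016,0,0,0],
    [0,0,0.03,0,0,0],
    [0,0,0.04,0,0,0],
    [0,0,0.04,0,0,0]
  ]
}}

```text
clock: 40.33
tcp_pos: [0.505, 0.3272, -0.0096]
orientation: [0.258, 3.131, 0.0]
contact_force: [0.2, -0.2, -1.7]
grip_width: 0.0426
gripper_force: 41.2
```

{"fn": "apply_moves", "kwargs": {
  "rows": [
    [0,0,0.005,0,0,0],
    [0,0,0.009,0,0,0],
    [0,0,0.009,0,0,0]
  ]
}}

```text
clock: 40.7
tcp_pos: [0.5049, 0.3272, -0.0121]
orientation: [0.258, 3.131, -0.0]
contact_force: [0.2, 0.9, -2.3]
grip_width: 0.0426
gripper_force: 41.2
```

{"fn": "apply_moves", "kwargs": {
  "rows": [
    [0,0,0.004,0,0,0],
    [0,0,0.004,0,0,0]
  ]
}}

```text
clock: 40.95
tcp_pos: [0.5048, 0.3273, -0.0122]
orientation: [0.257, 3.13, -0.001]
contact_force: [-1.4, -2.8, 8.1]
grip_width: 0.0426
gripper_force: 42.2
```

{"fn": "apply_moves", "kwargs": {
  "rows": [
    [0,0,0,0,0,0],
    [0,0,0,0,0,0],
    [0,0,0,0,0,0]
  ],
  "claw": 1
}}

```text
clock: 41.32
tcp_pos: [0.5048, 0.3272, -0.0132]
orientation: [-0.257, -3.131, -0.0]
contact_force: [0.2, 0.0, -0.0]
grip_width: 0.0856
gripper_force: 0.0
```

{"fn": "apply_moves", "kwargs": {
  "rows": [
    [0,0,-0.05,0,0,0],
    [0,0,-0.2,0,0,0],
    [0,0,-0.44,0,0,0],
    [0,0,-0.68,0,0,0],
    [0,0,-0.81,0,0,0]
  ]
}}

```text
clock: 41.95
tcp_pos: [0.5053, 0.3287, 0.1938]
orientation: [0.256, 3.128, 0.005]
contact_force: [0.0, 0.6, -0.9]
grip_width: 0.0853
gripper_force: 0.0
```

```bash
python3 - <<'E'
from h import *
f=wrist("w10",[])
d=r.outline_of(f,"recorder")
if d: c=cnt(d[0]["pixels"]);print(d[0]["conf"],d[0]["rect"],hullmm(back(f,c,.038)))
go([.604,.310,.19],np.pi-.16)
g=r.grab_frame("side");im=g["pixels"];cv2.imwrite("pics/s10.png",im[:,:,::-1])
E
```

```text
tcp [0.5065 0.33   0.1972] [0.256 3.124 0.009]
0.67 [249.4, 149.4, 43.4, 81.0] (array([506.1, 327.6]), array([44.8, 90.5]), 80.2)
row [-0.399, -0.013, 0.021, 0.003, 0.004, -0.002]
```

{"fn": "apply_moves", "kwargs": {
  "rows": [
    [-0.1,-0.013,0,0,0,0],
    [-0.3,-0.013,0.02,0,0,0],
    [-0.4,-0.013,0.021,0,0,0],
    [-0.4,-0.013,0.021,0,0,0]
  ]
}}

```text
clock: 42.6
tcp_pos: [0.604, 0.3059, 0.1819]
orientation: [-0.262, -3.128, 0.002]
contact_force: [-0.1, 1.2, -0.4]
grip_width: 0.0853
gripper_force: 0.0
```

```bash
python3 - <<'E'
from h import *
f=wrist("w11",[]);im=f["pixels"];hsv=cv2.cvtColor(im,cv2.COLOR_RGB2HSV).astype(int)
print(proj(f,model:=[[.6043,.3085,.123+.043+.019]]).round())
go([.6043,.3085,.123],np.pi-.16)
cv2.imwrite("pics/w11c.png",im[120:400,100:460,::-1])
E
```

```text
tcp [0.6023 0.3071 0.1825] [-2.580e-01 -3.128e+00  1.000e-03]
[[277. 244.]]
row [-0.008, 0.007, 0.238, -0.001, -0.002, -0.003]
```

View pics/w11c.png

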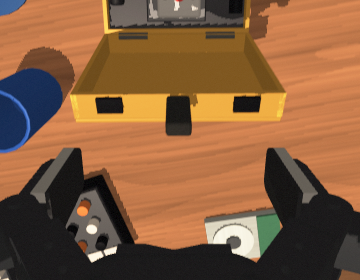

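{"fn": "apply_moves", "kwargs": {
  "rows": [
    [-0.008,0.007,0.1,0,0,0],
    [-0.008,0.007,0.2,0,0,0],
    [-0.008,0.007,0.238,0,0,0],
    [-0.008,0.007,0.238,0,0,0]
  ]
}}

```text
clock: 43.15
tcp_pos: [0.6041, 0.309, 0.1236]
orientation: [-0.256, -3.13, 0.002]
contact_force: [-0.8, -0.4, 0.6]
grip_width: 0.0854
gripper_force: 0.0
```

{"fn": "apply_moves", "kwargs": {
  "rows": [
    [0,0,0,0,0,0],
    [0,0,0,0,0,0],
    [0,0,0,0,0,0],
    [0,0,0,0,0,0],
    [0,0,0,0,0,0]
  ],
  "claw": 0,
  "newtons": 30
}}

```text
clock: 43.78
tcp_pos: [0.6056, 0.3085, 0.1251]
orientation: [0.258, 3.13, -0.001]
contact_force: [-0.4, -3.4, 4.3]
grip_width: 0.0153
gripper_force: 31.8
```

```bash
python3 - <<'E'
from h import *
o=r.get_obs();print(o["grip_width"],o["gripper_force"],o["contact_force"],pose()[0])
p=lambda t:np.array([.150*np.cos(t)-.006*np.sin(t),-.150*np.sin(t)-.006*np.cos(t)])/.25
th=np.linspace(1.79,0,16)
for k in range(0,15,5): print([ (p(t)-p(th[k])).round(3).tolist() for t in th[k+1:k+6]])
E
```

```text
0.01525522589910969 31.809144616127014 [-0.4083721  -3.36846545  4.26189679] [0.60556411 0.3084665  0.12505921]
[[0.07, -0.014], [0.142, -0.02], [0.213, -0.017], [0.284, -0.006], [0.353, 0.014]]
[[0.066, 0.028], [0.128, 0.063], [0.186, 0.106], [0.238, 0.155], [0.284, 0.21]]
[[0.039, 0.06], [0.071, 0.124], [0.094, 0.192], [0.11, 0.262], [0.117, 0.333]]
```

{"fn": "apply_moves", "kwargs": {
  "rows": [
    [0.07,0,-0.014,0,0,0],
    [0.142,0,-0.02,0,0,0],
    [0.213,0,-0.017,0,0,0],
    [0.284,0,-0.006,0,0,0],
    [0.353,0,0.014,0,0,0]
  ]
}}

```text
clock: 44.4
tcp_pos: [0.5168, 0.3226, 0.1215]
orientation: [0.257, 3.13, -0.003]
contact_force: [1.2, -3.1, 3.5]
grip_width: 0.0155
gripper_force: 33.5
```

{"fn": "apply_moves", "kwargs": {
  "rows": [
    [0.066,0,0.028,0,0,0],
    [0.128,0,0.063,0,0,0],
    [0.186,0,0.106,0,0,0],
    [0.238,0,0.155,0,0,0],
    [0.284,0,0.21,0,0,0]
  ]
}}

```text
clock: 45.02
tcp_pos: [0.4449, 0.3341, 0.0681]
orientation: [-0.255, -3.129, 0.005]
contact_force: [0.1, -4.4, 2.2]
grip_width: 0.0156
gripper_force: 34.7
```

{"fn": "apply_moves", "kwargs": {
  "rows": [
    [0.039,0,0.06,0,0,0],
    [0.071,0,0.124,0,0,0],
    [0.094,0,0.192,0,0,0],
    [0.11,0,0.262,0,0,0],
    [0.11,0,0.262,0,0,0]
  ]
}}

```text
clock: 45.65
tcp_pos: [0.4169, 0.3385, 0.0019]
orientation: [-0.254, -3.126, 0.005]
contact_force: [-7.6, -3.7, 0.9]
grip_width: 0.0154
gripper_force: 35.8
```

{"fn": "apply_moves", "kwargs": {
  "rows": [
    [0.004,0,0.035,0,0,0],
    [0.006,0,0.07,0,0,0],
    [0.006,0,0.07,0,0,0]
  ]
}}

```text
clock: 46.02
tcp_pos: [0.4155, 0.3388, -0.0149]
orientation: [-0.254, -3.127, 0.005]
contact_force: [-7.3, -3.6, 1.0]
grip_width: 0.0151
gripper_force: 36.7
```

{"fn": "apply_moves", "kwargs": {
  "rows": [
    [0,0,0.008,0,0,0],
    [0,0,0.016,0,0,0]
  ]
}}

```text
clock: 46.28
tcp_pos: [0.4155, 0.3388, -0.0185]
orientation: [-0.254, -3.127, 0.005]
contact_force: [-8.6, -4.2, 3.2]
grip_width: 0.0152
gripper_force: 37.1
```

{"fn": "apply_moves", "kwargs": {
  "rows": [
    [0,0,0.008,0,0,0],
    [0,0,0.008,0,0,0]
  ]
}}

```text
clock: 46.52
tcp_pos: [0.4155, 0.3388, -0.0206]
orientation: [-0.254, -3.127, 0.005]
contact_force: [-7.8, -3.2, 1.4]
grip_width: 0.0152
gripper_force: 37.1
```

{"fn": "apply_moves", "kwargs": {
  "rows": [
    [0,0,0.008,0,0,0],
    [0,0,0.008,0,0,0]
  ]
}}

```text
clock: 46.78
tcp_pos: [0.4156, 0.3388, -0.0213]
orientation: [-0.255, -3.128, 0.006]
contact_force: [-10.8, -7.5, 16.5]
grip_width: 0.0153
gripper_force: 38.8
```

{"fn": "apply_moves", "kwargs": {
  "rows": [
    [0,0,0.006,0,0,0],
    [0,0,0.006,0,0,0]
  ]
}}

```text
clock: 47.02
tcp_pos: [0.4158, 0.3389, -0.0218]
orientation: [-0.255, -3.129, 0.007]
contact_force: [-12.5, -10.3, 26.8]
grip_width: 0.0154
gripper_force: 40.4
```

{"fn": "apply_moves", "kwargs": {
  "rows": [
    [0,0,0,0,0,0],
    [0,0,0,0,0,0],
    [0,0,0,0,0,0]
  ],
  "claw": 1
}}

```text
clock: 47.4
tcp_pos: [0.4196, 0.3402, -0.0237]
orientation: [0.258, 3.131, 0.001]
contact_force: [0.0, -0.6, -0.0]
grip_width: 0.0693
gripper_force: 0.0
```

{"fn": "apply_moves", "kwargs": {
  "rows": [
    [0,0,-0.1,0,0,0],
    [0,0,-0.3,0,0,0],
    [0,0,-0.54,0,0,0],
    [0,0,-0.78,0,0,0]
  ]
}}

```text
clock: 47.9
tcp_pos: [0.4192, 0.3398, 0.1728]
orientation: [-0.257, -3.13, -0.0]
contact_force: [0.4, -0.2, -0.6]
grip_width: 0.0854
gripper_force: 0.0
```

```bash
python3 - <<'E'
from cs import *
for n in("scene","side","wrist"):
    f=r.grab_frame(n);hsv=cv2.cvtColor(f["pixels"],cv2.COLOR_RGB2HSV).astype(int);m=((hsv[...,0]>17)&(hsv[...,0]<30)&(hsv[...,1]>150)&(hsv[...,2]>90))
    if n=="scene":m[:,:350]=0
    c=cnt(cv2.morphologyEx(m.astype(np.uint8),cv2.MORPH_CLOSE,np.ones((7,7))));h=cv2.convexHull(c);print(n,cv2.contourArea(c),cv2.approxPolyDP(h,4,True)[:,0].tolist())
    for t in(0,.05,.15):
        print(t,proj(f,model((.5047,.3262,-.158,t),[(0,.075,.024),(0,-.075,.024),(.126,.075,.024),(.126,-.075,.024),(.126,.075,0),(.126,-.075,0)])).round().tolist())
E
```

```text
scene 4682.0 [[395, 231], [463, 256], [440, 316], [373, 288]]
0 [[448.0, 306.0], [377.0, 277.0], [465.0, 257.0], [396.0, 231.0], [461.0, 263.0], [395.0, 237.0]]
0.05 [[448.0, 306.0], [376.0, 277.0], [465.0, 256.0], [397.0, 230.0], [462.0, 261.0], [395.0, 236.0]]
0.15 [[448.0, 307.0], [376.0, 278.0], [466.0, 254.0], [397.0, 228.0], [464.0, 259.0], [396.0, 233.0]]
side 3176.5 [[214, 277], [245, 293], [247, 304], [208, 356], [171, 332], [163, 318], [184, 293]]
0 [[160.0, 319.0], [204.0, 269.0], [206.0, 348.0], [247.0, 294.0], [207.0, 352.0], [247.0, 299.0]]
0.05 [[160.0, 319.0], [203.0, 269.0], [205.0, 346.0], [246.0, 292.0], [207.0, 351.0], [247.0, 297.0]]
0.15 [[159.0, 318.0], [202.0, 269.0], [202.0, 343.0], [244.0, 288.0], [205.0, 349.0], [246.0, 294.0]]
wrist 14413.5 [[329, 201], [339, 217], [336, 273], [300, 316], [202, 319], [193, 216], [205, 202]]
0 [[335.0, 321.0], [203.0, 322.0], [342.0, 216.0], [194.0, 217.0], [337.0, 209.0], [199.0, 210.0]]
0.05 [[335.0, 322.0], [203.0, 323.0], [343.0, 219.0], [193.0, 220.0], [338.0, 211.0], [198.0, 212.0]]
0.15 [[335.0, 323.0], [204.0, 325.0], [346.0, 226.0], [190.0, 228.0], [341.0, 215.0], [195.0, 217.0]]
```

{"fn": "apply_moves", "kwargs": {
  "rows": [
    [0,0,0,0,0,0.11],
    [0,0,0,0,0,0.23],
    [0,0,0,0,0,0.35],
    [0,0,0,0,0,0.47],
    [0,0,0,0,0,0.59]
  ]
}}

```text
clock: 48.68
tcp_pos: [0.4189, 0.3392, 0.1698]
orientation: [-1.632, -2.683, 0.003]
contact_force: [0.2, -0.5, 0.0]
grip_width: 0.0853
gripper_force: 0.0
```

{"fn": "apply_moves", "kwargs": {
  "rows": [
    [0,0,0,0,0,0.11],
    [0,0,0,0,0,0.23],
    [0,0,0,0,0,0.35],
    [0,0,0,0,0,0.47],
    [0,0,0,0,0,0.59]
  ]
}}

```text
clock: 49.3
tcp_pos: [0.4189, 0.3391, 0.1697]
orientation: [2.657, 1.676, -0.004]
contact_force: [0.2, 0.8, -0.4]
grip_width: 0.0853
gripper_force: 0.0
```

{"fn": "apply_moves", "kwargs": {
  "rows": [
    [0,0,0,0,0,0.11],
    [0,0,0,0,0,0.23],
    [0,0,0,0,0,0.35],
    [0,0,0,0,0,0.47],
    [0,0,0,0,0,0.59]
  ]
}}

```text
clock: 49.92
tcp_pos: [0.4189, 0.3391, 0.1697]
orientation: [3.124, 0.318, -0.003]
contact_force: [0.5, 0.2, 0.5]
grip_width: 0.0854
gripper_force: 0.0
```

{"fn": "apply_moves", "kwargs": {
  "rows": [
    [0,0,0,0,0,0.1],
    [0,0,0,0,0,0.128],
    [0,0,0,0,0,0.128]
  ]
}}

```text
clock: 50.3
tcp_pos: [0.4189, 0.3392, 0.1699]
orientation: [3.14, 0.014, -0.002]
contact_force: [-0.2, 0.1, 0.1]
grip_width: 0.0854
gripper_force: 0.0
```

```bash
python3 - <<'E'
from h import *
print(pose()[0],np.round(r.get_obs()["joints"],2));go([.5775,-.381,.173],0)
g=r.grab_frame("scene")
for t in ["mug_brown","mug_cream","can"]: print(t,[back(g,d["point"],.006)[0].round(3)[:2].tolist() for d in r.landmark_of(g,t)])
E
```

```text
[0.41890834 0.33924587 0.16993172] [-0.42  0.32 -0.46  1.88  0.17  0.98 -2.51]
row [0.61, 2.886, -0.009, 0.001, 0.001, 0.005]
mug_brown [[0.576, -0.385], [0.282, 0.262], [0.612, 0.134]]
mug_cream [[0.285, -0.223], [0.452, -0.394], [0.475, -0.001]]
can [[0.494, -0.27]]
```

{"fn": "apply_moves", "kwargs": {
  "rows": [
    [0.05,0.24,0,0,0,0.005],
    [0.1,0.48,0,0,0,0.005],
    [0.15,0.72,0,0,0,0.005],
    [0.21,0.96,0,0,0,0.005]
  ]
}}

```text
clock: 51.0
tcp_pos: [0.4741, 0.0983, 0.1713]
orientation: [-3.142, -0.001, -0.001]
contact_force: [2.0, 0.2, 1.0]
grip_width: 0.0854
gripper_force: 0.0
```

{"fn": "apply_moves", "kwargs": {
  "rows": [
    [0.05,0.24,0,0,0,0],
    [0.1,0.48,0,0,0,0],
    [0.15,0.72,0,0,0,0],
    [0.2,0.96,0,0,0,0]
  ]
}}

```text
clock: 51.5
tcp_pos: [0.5242, -0.1417, 0.1713]
orientation: [3.142, 0.001, 0.001]
contact_force: [1.4, 0.7, 0.1]
grip_width: 0.0857
gripper_force: 0.0
```

{"fn": "apply_moves", "kwargs": {
  "rows": [
    [0.05,0.24,0,0,0,0],
    [0.1,0.48,0,0,0,0],
    [0.15,0.72,0,0,0,0],
    [0.2,0.94,0,0,0,0],
    [0.2,0.966,0,0,0,0]
  ]
}}

```text
clock: 52.12
tcp_pos: [0.5725, -0.3868, 0.1702]
orientation: [3.139, -0.009, -0.002]
contact_force: [-0.0, 0.3, 0.1]
grip_width: 0.0856
gripper_force: 0.0
```

```bash
python3 - <<'E'
from h import *
go([.5775,-.381,.0135],0)
f=r.grab_frame("wrist")
for t,rad in(("mug_brown",.033),("can",.0265),("mug_cream",.033)):
    for d in r.outline_of(f,t)[:2]:
        c=cnt(d["pixels"]);P=back(f,c,.094)
        print(t,d["rect"],circ(P[(c[:,1]>np.percentile(c[:,1],35))&(c[:,1]<np.percentile(c[:,1],75))],rad))
E
```

```text
row [0.02, -0.025, 0.627, 0.001, 0.001, -0.004]
mug_brown [229.4, 154.5, 72.9, 106.6] (array([ 577.4, -380.2]), np.float64(0.3))
can [123.0, 226.7, 73.7, 74.7] (array([ 533.1, -282.5]), np.float64(5.5))
mug_cream [232.5, 253.3, 69.7, 108.7] (array([ 465.5, -380.3]), np.float64(1.4))
```

{"fn": "apply_moves", "kwargs": {
  "rows": [
    [0.02,-0.025,0.2,0,0,0],
    [0.02,-0.025,0.4,0,0,0],
    [0.02,-0.025,0.56,0,0,0],
    [0.02,-0.025,0.627,0,0,0],
    [0.02,-0.025,0.627,0,0,0]
  ]
}}

```text
clock: 52.95
tcp_pos: [0.579, -0.3736, 0.0142]
orientation: [-3.141, -0.003, 0.001]
contact_force: [1.2, 0.8, 0.5]
grip_width: 0.0851
gripper_force: 0.0
```

{"fn": "apply_moves", "kwargs": {
  "rows": [
    [0,0,0,0,0,0],
    [0,0,0,0,0,0],
    [0,0,0,0,0,0],
    [0,0,0,0,0,0]
  ],
  "claw": 0,
  "newtons": 35
}}

```text
clock: 53.45
tcp_pos: [0.581, -0.3766, 0.0174]
orientation: [3.139, -0.0, 0.007]
contact_force: [0.6, -2.8, 7.1]
grip_width: 0.0641
gripper_force: 39.1
```

{"fn": "apply_moves", "kwargs": {
  "rows": [
    [0,0,-0.1,0,0,0],
    [0,0,-0.3,0,0,0],
    [0,0,-0.5,0,0,0],
    [0,0,-0.6,0,0,0],
    [0,0,-0.6,0,0,0]
  ]
}}

```text
clock: 54.08
tcp_pos: [0.5803, -0.3755, 0.1673]
orientation: [3.139, 0.0, 0.007]
contact_force: [-0.0, -0.2, -3.2]
grip_width: 0.0639
gripper_force: 40.2
```

```bash
python3 - <<'E'
from h import *
print(pose()[0],r.get_obs()["grip_width"]);go([.469,.1255,.0135],0)
E
```

```text
[ 0.58027432 -0.37548558  0.16729027] 0.06394970218140138
row [-0.448, -2.005, 0.609, 0.001, -0.003, 0.0]
```

{"fn": "apply_moves", "kwargs": {
  "rows": [
    [-0.03,-0.12,0,0,0,0],
    [-0.07,-0.32,0,0,0,0],
    [-0.12,-0.53,0,0,0,0],
    [-0.17,-0.75,0,0,0,0],
    [-0.21,-0.96,0,0,0,0]
  ]
}}

```text
clock: 54.7
tcp_pos: [0.5243, -0.1327, 0.1626]
orientation: [-3.141, -0.001, 0.005]
contact_force: [0.8, 1.1, -2.7]
grip_width: 0.0643
gripper_force: 40.1
```

{"fn": "apply_moves", "kwargs": {
  "rows": [
    [-0.05,-0.22,0,0,0,0],
    [-0.1,-0.44,0,0,0,0],
    [-0.15,-0.66,0,0,0,0],
    [-0.19,-0.86,0,0,0,0],
    [-0.21,-0.96,0,0,0,0]
  ]
}}

```text
clock: 55.32
tcp_pos: [0.4716, 0.1079, 0.163]
orientation: [-3.141, -0.007, 0.004]
contact_force: [0.7, -0.8, -2.7]
grip_width: 0.0639
gripper_force: 40.2
```

{"fn": "apply_moves", "kwargs": {
  "rows": [
    [-0.013,-0.085,0,0,0,0],
    [-0.013,-0.085,0,0,0,0],
    [-0.013,-0.085,0.1,0,0,0],
    [-0.013,-0.085,0.3,0,0,0],
    [-0.013,-0.085,0.48,0,0,0]
  ]
}}

```text
clock: 55.95
tcp_pos: [0.4701, 0.1244, 0.0424]
orientation: [3.141, -0.002, -0.001]
contact_force: [0.6, -0.4, -2.6]
grip_width: 0.0639
gripper_force: 40.2
```

{"fn": "apply_moves", "kwargs": {
  "rows": [
    [0,0,0,0,0,0],
    [0,0,0,0,0,0],
    [0,0,0,0,0,0]
  ]
}}

```text
clock: 56.32
tcp_pos: [0.4722, 0.1265, 0.0462]
orientation: [-3.141, 0.0, -0.005]
contact_force: [-0.2, -0.2, -1.4]
grip_width: 0.0641
gripper_force: 41.3
```

```bash
python3 - <<'E'
from h import *
f=r.grab_frame("wrist");o=r.get_obs();print(o["contact_force"],pose()[0],pose()[1].as_rotvec());go([.472,.1255,.017],0)
for d in r.outline_of(f,"coaster_blue")[:1]: print(d["rect"])
for d in r.outline_of(f,"mug_brown")[:3]:
    c=cnt(d["pixels"]);z=pose()[0][2]+.080
    print(d["rect"],circ(back(f,c[(c[:,1]>np.percentile(c[:,1],35))&(c[:,1]<np.percentile(c[:,1],70))],z),.033))
E
```

```text
[-0.16982124 -0.62167674 -2.74486939] [0.47211027 0.12653996 0.04611804] [-3.14074813e+00  2.75503435e-04 -5.12113957e-03]
row [-0.001, 0.004, 0.116, -0.001, -0.002, -0.0]
[212.8, 163.4, 126.7, 83.7]
[191.9, 192.8, 163.7, 180.2] (array([470.6, 126.9]), np.float64(0.8))
[99.7, 383.9, 51.4, 35.0] (array([396.6, 187.5]), np.float64(1.8))
[195.6, 0.0, 125.6, 68.5] (array([544.6, 130.8]), np.float64(3.0))
```

{"fn": "apply_moves", "kwargs": {
  "rows": [
    [-0.006,0.004,0.05,0,0,0],
    [-0.006,0.004,0.1,0,0,0],
    [-0.006,0.004,0.116,0,0,0],
    [-0.006,0.004,0.116,0,0,0],
    [-0.006,0.004,0.116,0,0,0]
  ]
}}

```text
clock: 57.1
tcp_pos: [0.468, 0.1248, 0.0153]
orientation: [3.14, 0.0, -0.003]
contact_force: [-4.7, -1.2, 8.7]
grip_width: 0.0642
gripper_force: 42.3
```

{"fn": "apply_moves", "kwargs": {
  "rows": [
    [0,0,0,0,0,0],
    [0,0,0,0,0,0],
    [0,0,0,0,0,0],
    [0,0,0,0,0,0]
  ],
  "claw": 1
}}

```text
clock: 57.6
tcp_pos: [0.4693, 0.1253, 0.0154]
orientation: [-3.142, -0.0, -0.0]
contact_force: [1.1, -0.2, -0.1]
grip_width: 0.0853
gripper_force: 0.0
```

{"fn": "apply_moves", "kwargs": {
  "rows": [
    [0,0,-0.06,0,0,0],
    [0,0,-0.2,0,0,0],
    [0,0,-0.4,0,0,0],
    [0,0,-0.54,0,0,0],
    [0,0,-0.54,0,0,0]
  ]
}}

```text
clock: 58.22
tcp_pos: [0.4714, 0.1261, 0.1542]
orientation: [-3.14, -0.0, -0.011]
contact_force: [0.9, 0.0, -0.0]
grip_width: 0.085
gripper_force: 0.0
```

{"fn": "apply_moves", "kwargs": {
  "rows": [
    [0,0,0,0,0,0],
    [0,0,0,0,0,0]
  ]
}}

```text
clock: 58.48
tcp_pos: [0.4683, 0.1249, 0.1495]
orientation: [3.141, 0.0, -0.003]
contact_force: [1.1, -0.4, 0.5]
grip_width: 0.0854
gripper_force: 0.0
```

```bash
cat >> h.py <<'E'
def drink(f,t,rad,near):
    for d in r.outline_of(f,t):
        c=cnt(d["pixels"]);u=circ(back(f,c[(c[:,1]>np.percentile(c[:,1],35))&(c[:,1]<np.percentile(c[:,1],75))],.092),rad)
        if np.hypot(*(u[0]-near))<60: print(t,u)
E
python3 - <<'E'
from h import *
f=r.grab_frame("wrist");drink(f,"mug_brown",.033,[470,125])
hsv=cv2.cvtColor(f["pixels"],cv2.COLOR_RGB2HSV).astype(int);m=(hsv[...,0]>95)&(hsv[...,0]<130)&(hsv[...,1]>100)
m[:120]=0;m[260:]=0;c=cnt(m);print(cv2.boundingRect(c));e=c[c[:,1]<np.percentile(c[:,1],40)]
h=cv2.convexHull(c)[:,0];h=h[h[:,1]<195];print("blue",circ(back(f,h,.004),.048))
go([.5005,-.2692,.160],0)
E
```

```text
mug_brown (array([464.6, 125.4]), np.float64(0.3))
(230, 145, 88, 62)
blue (array([468.1, 125.4]), np.float64(0.2))
row [0.128, 1.577, -0.042, 0.0, 0.001, 0.0]
```

{"fn": "apply_moves", "kwargs": {
  "rows": [
    [0,0,0.2,0,0,0],
    [0,0,0.4,0,0,0],
    [0,0,0.5,0,0,0],
    [0,0,0.534,0,0,0],
    [0,0,0.534,0,0,0]
  ]
}}

```text
clock: 59.2
tcp_pos: [0.469, 0.1254, 0.0167]
orientation: [3.141, 0.001, -0.001]
contact_force: [0.2, 0.1, -0.0]
grip_width: 0.0851
gripper_force: 0.0
```

{"fn": "apply_moves", "kwargs": {
  "rows": [
    [0,0,0,0,0,0],
    [0,0,0,0,0,0],
    [0,0,0,0,0,0],
    [0,0,0,0,0,0]
  ],
  "claw": 0
}}

```text
clock: 59.7
tcp_pos: [0.4703, 0.1255, 0.0182]
orientation: [-3.141, 0.0, -0.004]
contact_force: [-1.1, -1.2, 7.3]
grip_width: 0.0639
gripper_force: 38.6
```

{"fn": "apply_moves", "kwargs": {
  "rows": [
    [0,0,-0.02,0,0,0],
    [0.014,0,-0.02,0,0,0],
    [0.014,0,-0.02,0,0,0],
    [0.014,0,0,0,0,0],
    [0.014,0,0.004,0,0,0]
  ]
}}

```text
clock: 60.32
tcp_pos: [0.4734, 0.1249, 0.0175]
orientation: [3.141, -0.002, 0.002]
contact_force: [-7.7, -3.7, 32.3]
grip_width: 0.0635
gripper_force: 40.6
```

{"fn": "apply_moves", "kwargs": {
  "rows": [
    [0,0,0,0,0,0],
    [0,0,0,0,0,0]
  ]
}}

```text
clock: 60.58
tcp_pos: [0.4734, 0.1249, 0.0176]
orientation: [3.141, -0.002, 0.002]
contact_force: [-6.3, -3.5, 22.5]
grip_width: 0.064
gripper_force: 39.8
```

{"fn": "apply_moves", "kwargs": {
  "rows": [
    [0,0,0,0,0,0],
    [0,0,0,0,0,0],
    [0,0,0,0,0,0],
    [0,0,0,0,0,0]
  ],
  "claw": 1
}}

```text
clock: 61.08
tcp_pos: [0.4725, 0.1253, 0.0157]
orientation: [3.142, 0.0, -0.001]
contact_force: [1.0, 0.0, -0.7]
grip_width: 0.0855
gripper_force: 0.0
```

{"fn": "apply_moves", "kwargs": {
  "rows": [
    [0,0,-0.06,0,0,0],
    [0,0,-0.2,0,0,0],
    [0,0,-0.4,0,0,0],
    [0,0,-0.54,0,0,0],
    [0,0,-0.54,0,0,0]
  ]
}}

```text
clock: 61.7
tcp_pos: [0.4749, 0.1261, 0.1547]
orientation: [-3.14, -0.0, -0.011]
contact_force: [0.3, -0.5, -0.2]
grip_width: 0.0855
gripper_force: 0.0
```

{"fn": "apply_moves", "kwargs": {
  "rows": [
    [0,0,0,0,0,0],
    [0,0,0,0,0,0],
    [0,0,0,0,0,0]
  ]
}}

```text
clock: 62.08
tcp_pos: [0.472, 0.1251, 0.15]
orientation: [3.141, 0.001, -0.003]
contact_force: [0.1, 0.6, -0.7]
grip_width: 0.0856
gripper_force: 0.0
```

```bash
python3 - <<'E'
from h import *
f=r.grab_frame("wrist");drink(f,"mug_brown",.033,[470,125])
hsv=cv2.cvtColor(f["pixels"],cv2.COLOR_RGB2HSV).astype(int);m=(hsv[...,0]>95)&(hsv[...,0]<130)&(hsv[...,1]>100)
m[:120]=0;m[260:]=0;c=cnt(m)
h=cv2.convexHull(c)[:,0];h=h[h[:,1]<195];print("blue",circ(back(f,h,.004),.048))
print(pose()[0]);go([.5005,-.2692,.160],0)
E
```

```text
mug_brown (array([468.2, 125.7]), np.float64(0.4))
blue (array([468.1, 125.3]), np.float64(0.3))
[0.4722591  0.12518716 0.15029261]
row [0.112, 1.578, -0.039, 0.0, 0.001, 0.0]
```

{"fn": "apply_moves", "kwargs": {
  "rows": [
    [0.03,0.24,0,0,0,0],
    [0.05,0.48,0,0,0,0],
    [0.08,0.72,0,0,0,0],
    [0.112,0.96,0,0,0,0]
  ]
}}

```text
clock: 62.68
tcp_pos: [0.5007, -0.1166, 0.1508]
orientation: [-3.142, -0.001, 0.0]
contact_force: [1.7, 0.9, 0.0]
grip_width: 0.0852
gripper_force: 0.0
```

{"fn": "apply_moves", "kwargs": {
  "rows": [
    [0,0.24,0,0,0,0],
    [0,0.48,0,0,0,0],
    [0,0.618,0,0,0,0],
    [0,0.618,0,0,0,0]
  ]
}}

```text
clock: 63.18
tcp_pos: [0.4996, -0.2729, 0.1504]
orientation: [3.141, -0.009, -0.001]
contact_force: [-0.1, 0.6, -0.7]
grip_width: 0.0853
gripper_force: 0.0
```

{"fn": "apply_moves", "kwargs": {
  "rows": [
    [0,0,0,0,0,0],
    [0,0,0,0,0,0],
    [0,0,0,0,0,0]
  ]
}}

```text
clock: 63.55
tcp_pos: [0.501, -0.268, 0.151]
orientation: [-3.141, -0.003, -0.0]
contact_force: [0.8, 0.2, 0.2]
grip_width: 0.0854
gripper_force: 0.0
```

```bash
python3 - <<'E'
from h import *
f=r.grab_frame("wrist");drink(f,"can",.0265,[500,-269]);drink(f,"mug_cream",.033,[460,-380])
print(pose()[0]);go([.5005,-.2692,.0145],0)
E
```

```text
can (array([ 502. , -268.2]), np.float64(0.7))
mug_cream (array([ 476.8, -371. ]), np.float64(5.9))
[ 0.5008506  -0.26871726  0.15098658]
row [-0.001, 0.002, 0.546, -0.0, -0.0, 0.001]
```

{"fn": "apply_moves", "kwargs": {
  "rows": [
    [0,0,0.2,0,0,0],
    [0,0,0.4,0,0,0],
    [0,0.002,0.5,0,0,0],
    [0,0.002,0.546,0,0,0],
    [0,0.002,0.546,0,0,0]
  ]
}}

```text
clock: 64.32
tcp_pos: [0.5007, -0.2696, 0.0143]
orientation: [-3.141, -0.001, 0.001]
contact_force: [0.1, 0.6, -0.7]
grip_width: 0.0855
gripper_force: 0.0
```

{"fn": "apply_moves", "kwargs": {
  "rows": [
    [0,0,0,0,0,0],
    [0,0,0,0,0,0],
    [0,0,0,0,0,0],
    [0,0,0,0,0,0]
  ],
  "claw": 0
}}

```text
clock: 64.82
tcp_pos: [0.5017, -0.27, 0.0158]
orientation: [3.141, 0.0, 0.003]
contact_force: [-0.8, 2.3, 6.9]
grip_width: 0.0525
gripper_force: 36.1
```

{"fn": "apply_moves", "kwargs": {
  "rows": [
    [0,0,-0.1,0,0,0],
    [0,0,-0.3,0,0,0],
    [0,0,-0.5,0,0,0],
    [0,0,-0.6,0,0,0]
  ]
}}

```text
clock: 65.32
tcp_pos: [0.5018, -0.2703, 0.1677]
orientation: [3.14, -0.0, 0.006]
contact_force: [0.5, -0.4, -2.2]
grip_width: 0.0519
gripper_force: 37.6
```

{"fn": "apply_moves", "kwargs": {
  "rows": [
    [-0.02,-0.12,0,0,0,0],
    [-0.05,-0.32,0,0,0,0],
    [-0.09,-0.53,0,0,0,0],
    [-0.129,-0.75,0,0,0,0],
    [-0.129,-0.97,0,0,0,0]
  ]
}}

```text
clock: 65.95
tcp_pos: [0.4673, -0.026, 0.1647]
orientation: [3.141, -0.001, 0.0]
contact_force: [0.9, 0.4, -0.9]
grip_width: 0.0521
gripper_force: 37.5
```

{"fn": "apply_moves", "kwargs": {
  "rows": [
    [0,-0.127,0,0,0,0],
    [0,-0.127,0,0,0,0],
    [0,-0.127,0.1,0,0,0],
    [0,-0.127,0.3,0,0,0],
    [0,-0.127,0.48,0,0,0]
  ]
}}

```text
clock: 66.58
tcp_pos: [0.4686, 0.0029, 0.0434]
orientation: [3.141, -0.003, 0.002]
contact_force: [1.0, -0.2, -1.6]
grip_width: 0.052
gripper_force: 37.5
```

{"fn": "apply_moves", "kwargs": {
  "rows": [
    [0,0,0,0,0,0],
    [0,0,0.05,0,0,0],
    [0,0,0.1,0,0,0],
    [0,0,0.118,0,0,0],
    [0,0,0.118,0,0,0]
  ]
}}

```text
clock: 67.2
tcp_pos: [0.4684, 0.0045, 0.015]
orientation: [3.142, 0.0, -0.0]
contact_force: [0.1, 0.2, -1.5]
grip_width: 0.0517
gripper_force: 38.1
```

{"fn": "apply_moves", "kwargs": {
  "rows": [
    [0,-0.004,0.003,0,0,0],
    [0,-0.004,0.007,0,0,0],
    [0,-0.004,0.007,0,0,0]
  ]
}}

```text
clock: 67.58
tcp_pos: [0.469, 0.0058, 0.0138]
orientation: [-3.142, -0.001, -0.002]
contact_force: [-1.0, 0.1, 4.8]
grip_width: 0.0522
gripper_force: 38.5
```

Contact. I'll release the can, lift and check it, then move over to the cream mug.

{"fn": "apply_moves", "kwargs": {
  "rows": [
    [0,0,0,0,0,0],
    [0,0,0,0,0,0],
    [0,0,0,0,0,0],
    [0,0,0,0,0,0]
  ],
  "claw": 1
}}

```text
clock: 68.08
tcp_pos: [0.4684, 0.0055, 0.0131]
orientation: [-3.142, -0.0, 0.0]
contact_force: [-0.7, 0.3, -0.1]
grip_width: 0.0855
gripper_force: 0.0
```

{"fn": "apply_moves", "kwargs": {
  "rows": [
    [0,0,-0.06,0,0,0],
    [0,0,-0.2,0,0,0],
    [0,0,-0.4,0,0,0],
    [0,0,-0.56,0,0,0],
    [0,0,-0.56,0,0,0]
  ]
}}

```text
clock: 68.7
tcp_pos: [0.471, 0.0058, 0.1572]
orientation: [-3.141, -0.0, -0.012]
contact_force: [1.1, -0.2, -0.1]
grip_width: 0.0855
gripper_force: 0.0
```

{"fn": "apply_moves", "kwargs": {
  "rows": [
    [0,0,0,0,0,0],
    [0,0,0,0,0,0]
  ]
}}

```text
clock: 68.95
tcp_pos: [0.4675, 0.0054, 0.1523]
orientation: [3.141, 0.0, -0.003]
contact_force: [0.2, -0.1, 0.3]
grip_width: 0.0851
gripper_force: 0.0
```

```bash
python3 - <<'E'
from h import *
f=r.grab_frame("wrist");drink(f,"can",.0265,[470,5])
for d in r.outline_of(f,"can")[:1]:
    c=cnt(d["pixels"]);print(d["rect"],circ(back(f,c[c[:,1]>np.percentile(c[:,1],60)],.093),.0265))
for d in r.outline_of(f,"coaster_cork")[:1]:
    h=cv2.convexHull(cnt(d["pixels"]))[:,0];print(d["rect"],circ(back(f,h[h[:,1]<190],.004),.048))
for d in r.outline_of(f,"coaster_slate")[:1]: print("slate",circ(back(f,cnt(d["pixels"]),.004),.048))
print(pose()[0]);go([.4605,-.3801,.16],0)
E
```

```text
can (array([470.1,   7.2]), np.float64(1.1))
[241.0, 166.6, 65.4, 74.8] (array([470.5,   7.4]), np.float64(0.6))
[228.7, 143.7, 93.1, 70.9] (array([468.3,   5.3]), np.float64(0.2))
slate (array([ 448., -114.]), np.float64(0.4))
[0.46804432 0.00554996 0.15258223]
row [-0.031, 1.543, -0.03, -0.0, 0.001, 0.0]
```

{"fn": "apply_moves", "kwargs": {
  "rows": [
    [-0.01,0.24,0,0,0,0],
    [-0.02,0.48,0,0,0,0],
    [-0.031,0.72,0,0,0,0],
    [-0.031,0.96,0,0,0,0]
  ]
}}

```text
clock: 69.7
tcp_pos: [0.4603, -0.2363, 0.153]
orientation: [-3.142, -0.001, 0.0]
contact_force: [1.3, 0.9, 0.1]
grip_width: 0.0853
gripper_force: 0.0
```

{"fn": "apply_moves", "kwargs": {
  "rows": [
    [0,0.24,0,0,0,0],
    [0,0.48,0,0,0,0],
    [0,0.583,0,0,0,0],
    [0,0.583,0,0,0,0]
  ]
}}

```text
clock: 70.2
tcp_pos: [0.4597, -0.3826, 0.1524]
orientation: [3.141, -0.006, -0.002]
contact_force: [0.2, 0.5, 0.3]
grip_width: 0.0853
gripper_force: 0.0
```

{"fn": "apply_moves", "kwargs": {
  "rows": [
    [0,0,0,0,0,0],
    [0,0,0,0,0,0],
    [0,0,0,0,0,0]
  ]
}}

```text
clock: 70.58
tcp_pos: [0.4611, -0.3791, 0.1533]
orientation: [-3.141, -0.003, -0.0]
contact_force: [-1.0, -0.6, 0.1]
grip_width: 0.0854
gripper_force: 0.0
```

```bash
python3 - <<'E'
from h import *
f=r.grab_frame("wrist");drink(f,"mug_cream",.033,[460,-380])
print(pose()[0]);go([.4605,-.3801,.0145],0)
E
```

```text
mug_cream (array([ 459.3, -379.7]), np.float64(0.4))
[ 0.46097427 -0.37962458  0.15330299]
row [-0.002, 0.002, 0.555, 0.0, -0.0, 0.001]
```

{"fn": "apply_moves", "kwargs": {
  "rows": [
    [-0.002,0.002,0.2,0,0,0],
    [-0.002,0.002,0.4,0,0,0],
    [-0.002,0.002,0.5,0,0,0],
    [-0.002,0.002,0.555,0,0,0],
    [-0.002,0.002,0.555,0,0,0]
  ]
}}

```text
clock: 71.3
tcp_pos: [0.4601, -0.3805, 0.0141]
orientation: [-3.141, -0.001, 0.001]
contact_force: [0.5, 0.0, 0.5]
grip_width: 0.0853
gripper_force: 0.0
```

{"fn": "apply_moves", "kwargs": {
  "rows": [
    [0,0,0,0,0,0],
    [0,0,0,0,0,0],
    [0,0,0,0,0,0],
    [0,0,0,0,0,0]
  ],
  "claw": 0
}}

```text
clock: 71.8
tcp_pos: [0.4615, -0.3814, 0.016]
orientation: [3.14, 0.0, 0.004]
contact_force: [-0.1, 1.0, 6.7]
grip_width: 0.0646
gripper_force: 39.5
```

{"fn": "apply_moves", "kwargs": {
  "rows": [
    [0,0,-0.1,0,0,0],
    [0,0,-0.3,0,0,0],
    [0,0,-0.5,0,0,0],
    [0,0,-0.6,0,0,0]
  ]
}}

```text
clock: 72.3
tcp_pos: [0.461, -0.3815, 0.1676]
orientation: [3.139, -0.0, 0.005]
contact_force: [0.5, -0.3, -1.8]
grip_width: 0.0647
gripper_force: 40.1
```

{"fn": "apply_moves", "kwargs": {
  "rows": [
    [-0.01,-0.12,0,0,0,0],
    [-0.02,-0.32,0,0,0,0],
    [-0.03,-0.53,0,0,0,0],
    [-0.044,-0.75,0,0,0,0],
    [-0.044,-0.95,0,0,0,0]
  ]
}}

```text
clock: 72.92
tcp_pos: [0.4484, -0.1414, 0.1645]
orientation: [3.141, 0.0, -0.0]
contact_force: [0.7, -0.6, -2.2]
grip_width: 0.0647
gripper_force: 40.0
```

{"fn": "apply_moves", "kwargs": {
  "rows": [
    [0,-0.115,0,0,0,0],
    [0,-0.115,0,0,0,0],
    [0,-0.115,0.1,0,0,0],
    [0,-0.115,0.3,0,0,0],
    [0,-0.115,0.48,0,0,0]
  ]
}}

```text
clock: 73.55
tcp_pos: [0.4492, -0.1159, 0.0434]
orientation: [3.141, -0.002, 0.002]
contact_force: [1.1, -0.4, -2.5]
grip_width: 0.0646
gripper_force: 40.0
```

{"fn": "apply_moves", "kwargs": {
  "rows": [
    [0,0,0,0,0,0],
    [0,0,0.05,0,0,0],
    [0,0,0.1,0,0,0],
    [0,0,0.118,0,0,0],
    [0,0,0.118,0,0,0]
  ]
}}

```text
clock: 74.18
tcp_pos: [0.4493, -0.1145, 0.015]
orientation: [3.142, 0.001, 0.0]
contact_force: [0.1, -0.1, -2.6]
grip_width: 0.0641
gripper_force: 41.1
```

{"fn": "apply_moves", "kwargs": {
  "rows": [
    [0,0,0,0,0,0],
    [0,0,0,0,0,0]
  ]
}}

```text
clock: 74.42
tcp_pos: [0.4495, -0.1145, 0.0152]
orientation: [3.141, 0.0, 0.001]
contact_force: [-0.3, 0.3, -2.3]
grip_width: 0.0648
gripper_force: 41.1
```

{"fn": "apply_moves", "kwargs": {
  "rows": [
    [0,0,0.004,0,0,0],
    [0,0,0.008,0,0,0],
    [0,0,0.008,0,0,0]
  ]
}}

```text
clock: 74.8
tcp_pos: [0.4495, -0.1145, 0.014]
orientation: [3.141, 0.0, 0.001]
contact_force: [-3.8, 1.6, 12.6]
grip_width: 0.0647
gripper_force: 42.1
```

{"fn": "apply_moves", "kwargs": {
  "rows": [
    [0,0,0,0,0,0],
    [0,0,0,0,0,0],
    [0,0,0,0,0,0],
    [0,0,0,0,0,0]
  ],
  "claw": 1
}}

```text
clock: 75.3
tcp_pos: [0.4492, -0.1145, 0.0128]
orientation: [-3.142, -0.0, 0.0]
contact_force: [-0.2, 0.2, -0.7]
grip_width: 0.0853
gripper_force: 0.0
```

{"fn": "apply_moves", "kwargs": {
  "rows": [
    [0,0,-0.06,0,0,0],
    [0,0,-0.2,0,0,0],
    [0,0,-0.4,0,0,0],
    [0,0,-0.6,0,0,0],
    [0,0,-0.8,0,0,0]
  ]
}}

```text
clock: 75.92
tcp_pos: [0.4489, -0.1144, 0.2157]
orientation: [3.141, 0.001, 0.002]
contact_force: [1.1, -0.7, -0.4]
grip_width: 0.0856
gripper_force: 0.0
```

{"fn": "apply_moves", "kwargs": {
  "rows": [
    [0,0,0,0,0,0],
    [0,0,0,0,0,0],
    [0,0,0,0,0,0],
    [0,0,0,0,0,0]
  ]
}}

```text
clock: 76.42
tcp_pos: [0.4485, -0.1143, 0.2119]
orientation: [-3.141, -0.001, 0.003]
contact_force: [-0.6, 0.6, -0.3]
grip_width: 0.0856
gripper_force: 0.0
```

```bash
python3 - <<'E'
from h import *
f=r.grab_frame("wrist");print(pose()[0])
drink(f,"mug_cream",.033,[448,-114]);drink(f,"can",.0265,[469,5]);drink(f,"mug_brown",.033,[468,125])
for t in("coaster_slate","coaster_cork"):
  for d in r.outline_of(f,t)[:1]:
    h=cv2.convexHull(cnt(d["pixels"]))[:,0];y0=d["rect"][1];print(t,d["rect"],circ(back(f,h[h[:,1]<y0+32],.004),.048))
for d in r.outline_of(f,"can")[:1]:
    c=cnt(d["pixels"]);print("can",circ(back(f,c[c[:,0]<np.percentile(c[:,0],40)],.092),.0265))
g=r.grab_frame("scene");h=r.grab_frame("side")
for ff in(g,h):
  for t in ["mug_brown","mug_cream","can"]: print(t,[back(ff,d["point"],.004)[0].round(3)[:2].tolist() for d in r.landmark_of(ff,t)])
m=cv2.cvtColor(g["pixels"],cv2.COLOR_RGB2HSV).astype(int);k=((m[...,0]>17)&(m[...,0]<30)&(m[...,1]>150)&(m[...,2]>90));k[:,:350]=0
print(cv2.approxPolyDP(cv2.convexHull(cnt(cv2.morphologyEx(k.astype(np.uint8),cv2.MORPH_CLOSE,np.ones((7,7))))),4,True)[:,0].tolist())
E
```

```text
[ 0.44860139 -0.11434552  0.21203114]
mug_cream (array([ 448.1, -113.6]), np.float64(0.4))
can (array([471. ,   0.7]), np.float64(5.4))
mug_brown (array([460.6, 109.7]), np.float64(12.9))
coaster_slate [235.7, 139.9, 76.3, 53.7] (array([ 448.2, -113.9]), np.float64(0.2))
coaster_cork [142.5, 122.8, 77.1, 75.7] (array([468.6,   5.3]), np.float64(0.1))
can (array([467.7,   5.1]), np.float64(0.5))
mug_brown [[0.615, 0.128], [0.286, 0.268], [0.467, 0.119]]
mug_cream [[0.282, -0.227], [0.442, -0.117]]
can [[0.463, 0.006]]
mug_brown [[0.612, 0.146], [0.465, 0.118], [0.28, 0.27]]
mug_cream [[0.286, -0.231], [0.451, -0.118]]
can [[0.469, 0.004]]
[[395, 231], [463, 256], [440, 316], [373, 288]]
```

All three drinks measure as centred and the case outline still fits a shut lid, so I'm handing in.

```bash
python3 -c "
from bench import r
print(r.hand_in())"
```

```text
the job is handed in; nothing more can be done
None
```

I handed the job in at about 76 s: the recorder lies screen up in its shut case, and each drink stands within about 1 mm of the middle of its own coaster. No score came back, and I judged the final placement from measurements rather than by eye.

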